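Unhook the top cover from a nested stack and clip it on the hardware box

ROBOT

A 6-joint arm with a two-finger parallel gripper is mounted at the origin on the work surface; the furniture and walls round the work are solid. World frame = base frame: x ahead of the robot, y to its left, z up, the work surface at z = 0. Lengths are in mm, angles in rad, forces in N, time in s.
With the tool pointing down it reaches from about 400 to 925 mm from the base axis. Payload 12.5 kg.
Tool frame: the origin (TCP) lies midway between the tips of the shut fingers; the grasp point (between the pads) lies 19 mm behind it; z points along the fingers, y is the direction in which the jaws open and shut (so a half turn about z gives the same grasp; the last joint's range is limited). The gripper opens to 95 mm and grips with 3 to 60 N. Pads are 20 mm wide; open, the fingers measure 119 mm over their backs; the gripper's body (75 mm by 180 mm) begins 59 mm behind the grasp point.
Start: joints at [1.236, 0.491, 1.559, -0, 1.092, -0.106], TCP at [141.737, 608.734, 214.661] pointing down, gripper open.
Joint ranges: [-3.1, 3.1], [-0.84, 2.19], [0.05, 2.79], [-1.13, 4.28], [0.06, 2.93], [-2.69, 2.69]. Speed limits (rad/s): [2.22, 2.22, 2.79, 3.14, 3.14, 3.14].

INTERFACE

Orientations are given as [roll, pitch, yaw] about the fixed x, y, z axes, in that order (R = Rz(yaw) Ry(pitch) Rx(roll)).
In Python, from cell import env gives the robot as it stands.
- The arm moves only by the tool servo_tool, never from a script. Its argument "plan" is a list of rows, each a list of 7 numbers: the shift along the tool's x, y, z in m, then the turn, a rotation vector about the tool's x, y, z in degrees, then the opening in per cent of the stroke, from 0 (shut) to 100 (fully open). In form: [[dx, dy, dz, wx, wy, wz, jaw], ...]. A call has 1 to 8 rows; each row shifts and turns the pose as measured when the row begins, along the tool's axes as they then stand; what a row does not reach is not made up. A row lasts 1/12 s, in which the tool goes at most 41.7 mm and 7.16 degrees, less where a joint would pass 70% of its speed; a pose out of reach is approached as far as the arm can. A call is refused whole if a number of a shift passes 0.0417 or a number of a turn 7.16, either way. A call with a gripper value outside its range is refused whole. The fingers move at their own pace and stop on an object; the grip force is fixed at half the most. Time passes only in rows, so rows that do not move let the fingers close. It gives the time, the measured TCP pose, the force and the opening at its end, in the units of the state.
- env.state(): the state, without advancing time (a new reading comes with each control period).
- env.read_camera(name): name is "side" or "top"; returns a dict with "img" (420x560x3 uint8, blue, green, red), "intrinsics" (3x3 intrinsics, pixels), "R" (3x3) and "t" (3): a world point X has camera coordinates R X + t. Camera axes: x right, y down, z forward; pixel columns grow to the right and rows downward; lengths in mm; the calibration is good to about 2 mm. A picture is of the moment at which its call begins. There is no depth.
- env.job_done(): hands the job in, once; it reports no verdict.
The state is a dict: "t": time; "joints": joint angles; "qvel": joint speeds; "tau": joint torques, N m; "eef_pos": TCP position; "tcp_rot": TCP orientation; "ft_force": force on the tool from outside, world axes, zero at the start; "moment": the same for the moment, N m; "opening": opening from 0.0 (shut) to 1.0 (fully open).
Only numpy, scipy, OpenCV 4.12 (cv2) and the standard library are available. Lean on these libraries where they do the work, as an engineer would, in place of code of your own. Each camera call takes 0.05 s, during which the arm holds its last target. There are 200 camera calls.

TASK

Take only the top blue cover off the nested stack, without pulling up the covers beneath it, and clip it on the open hardware box on the sloping rest: hook toe under the box's ledge, cut corners matching, fully home with the spring catch closed over its end. Leave the other two covers nested where they are, and leave the things lying about alone.

Things in the scene. Friction and masses are not known exactly. Their poses are not given: they have to be found in the camera images.
- cover_top_mid (a point): Top one of 3 identical nested blue pressed covers, 0.1 to 0.2 kg: the one to move. Crown 54 wide (x), 130 long (y), 24 high (z), flat sides and top; the two corners of its plain end (-y) cut off 12 at 45 degrees. Hook end at +y. Point: centre of the crown, 12 above its rim (the seat plane). Axes: x across, y along towards the hook end, z out of the top. All sizes in mm.
- cover_top_skirt (a point): Middle of the plain end's skirt, at the crown's rim. At the foot of each crown a 3 mm thick shoulder (rim to 3 above it) stands out 4.2 mm on the long sides and plain end; under it hangs a 10 mm skirt (62 x 138 outside) that fits over the part below with 1.2 mm clearance a side. Flared lips on the long sides reach 15 mm below the rim.
- cover_top_toe (a point): Tip of the top cover's hook toe (upper edge): 67 mm from the crown's centre along +y, 8 mm below the rim. Hook 36 mm wide, toe 3.5 thick, 7.5 long up to the hook's back. The toe lies under the ledge of the part below with 4 mm of play, so a straight lift pulls the next cover along: raise the plain end 8 to 12 degrees, draw the cover 8 to 15 mm towards +y, then lift.
- cover_top_ledge (a point): Outer upper edge of the top cover's own ledge: the crown's top runs on 8 mm beyond its +y end face (4 mm thick, 44 wide). Every cover has this ledge, and the toe of the cover above hooks under it; the hook's back then hangs 1.5 mm clear of the ledge's end. The crown's rim rests on the top below (24 mm pitch).
- cover_next_mid (a point): Same blue cover, second in the stack; it must stay nested. Point and axes as for the top cover.
- cover_next_ledge (a point): Outer upper edge of the second cover's ledge, under which the top cover's toe is hooked: 73 mm from that cover's centre along its +y, in the plane of its top.
- cover_low_mid (a point): Same blue cover, lowest in the stack, nested on a fixed black block on a wooden foot; it must stay there. Point and axes as for the top cover.
- box_seat (a point): Open grey hardware box with rivets in it, fixed on a plywood rest sloping 28 degrees, facing the right (world -y). 54 wide (x), 130 long (y), 40 high, 3 mm walls; two -y corners cut off 12 at 45 degrees. Point: centre of the mouth, in the plane of the rim. Axes: x up the slope, y level towards the ledge, z square out of the mouth. A fitted cover has parallel axes, its point 12 mm out along z.
- box_ledge (a point): Outer upper edge of the box's ledge at its +y end: 8 mm long, 4 thick, 44 wide, flush with the rim, as on a cover. Fit the cover by the reverse of unnesting: plain end raised 8 to 12 degrees, toe brought in under this ledge from +y, then plain end pressed down: crown's rim on box rim, toe under ledge, catch over the shoulder of the plain end.
- catch (a joint): Steel spring catch at the box's -y end; slides away from the box: 0 closed (free position), at most 0.009 m. The cover's plain end pushes it back about 3 mm as it is pressed down; it springs back over the shoulder when the cover is home. Takes roughly 5 N at the plain end, 10 N at the cover's middle.
- catch_nose (a point): Lower edge of the catch's slanted steel leaf (22 mm wide), 66.7 mm from the box's centre towards -y and 4.5 mm above the plane of the rim; the leaf leans outward above it, to 21 mm above that plane.
- brass_mid (a point): Bystander: turned brass weight, 59 mm wide, 90 mm high; point half-way up.
- tape_mid (a point): Bystander: roll of masking tape, 100 mm across, 25 mm high; point at its centre.
- sander_mid (a point): Bystander: brown sanding block 49 x 86 x 26 mm; point at its centre.
- folder_mid (a point): Bystander: pale bone folder 18 x 120 x 7 mm; point at its centre.
Not all that is in view belongs to the job. Leave any orange look-alike of the part that bears cover_top_mid alone.

How it is judged:
By the outcome, as a careful person would: the job done as asked, in the order asked, and still so for the second after the job is handed in, with the robot touching nothing.
It also fails if it takes over 48 s, if anything falls off the work surface, if the arm or the gripper's body presses on something with over 40 N, if the wrist force passes 120 N, or if a joint passes its speed limit or range.

## Working session

There is one attempt and no reset: what is moved stays moved. The work goes in short steps, Python scripts to look and compute and a tool call to move; the robot and the scene stay as the last step left them, time stands still between calls to the robot, and variables do not carry over. Pictures are saved under pics/ and viewed, about 8 in all and at most 12, crops included, and the job is handed in when it is done.

Besides the shell and the picture viewer there is one more tool, called after ">>>" in YAML: its name, and indented under it one key for each argument. servo_tool: Moves the arm, as the interface text tells. Its arguments: {"type":"object","properties":{"plan":{"type":"array","items":{"type":"array","items":{"type":"number"}}}},"required":["plan"]}

```bash
ls; mkdir -p pics; python3 - <<'E'
from cell import env
import cv2,numpy as np
for n in("side","top"):
    c=env.read_camera(n); cv2.imwrite(f"pics/{n}0.png",c["img"]); print(n,np.round(c["intrinsics"],1).tolist(),np.round(c["R"],4).tolist(),np.round(c["t"],1).tolist())
s=env.state(); print(s)
E
```

```text
pics
side [[436.8, 0.0, 277.9], [0.0, 436.8, 203.2], [0.0, 0.0, 1.0]] [[0.9992, -0.0398, -0.0023], [-0.0277, -0.6519, -0.7578], [0.0286, 0.7573, -0.6525]] [-418.4, 92.3, 1407.8]
top [[476.7, 0.0, 282.6], [0.0, 476.7, 199.2], [0.0, 0.0, 1.0]] [[-0.0212, -0.9998, 0.0022], [-0.9876, 0.0206, -0.156], [0.1559, -0.0054, -0.9878]] [33.6, 442.5, 1382.6]
{'t': 0.1, 'joints': array([ 1.23638314e+00,  4.91488534e-01,  1.55939456e+00,  2.79007415e-05,
        1.09171817e+00, -1.05608535e-01]), 'qvel': array([ 4.22067328e-04, -1.78655835e-03, -2.35816460e-03, -7.10377080e-05,
        1.07731528e-03, -1.40997589e-04]), 'tau': array([ 2.06363504e-03, -6.13617468e+01, -2.58605576e+01,  6.93715992e-02,
        4.69801796e-02, -1.95904221e-05]), 'eef_pos': array([141.66156656, 608.50580616, 214.1247812 ]), 'tcp_rot': array([-3.14059227e+00, -1.30928945e-04,  2.91277507e+00]), 'ft_force': array([-0.32759565,  0.38605041, -0.16589356]), 'moment': array([-0.01391942, -0.01705881, -0.00733322]), 'opening': 0.9991474879342546}
```

View pics/side0.png

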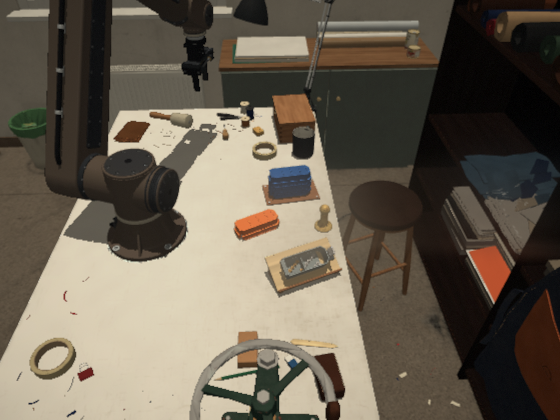

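View pics/top0.png

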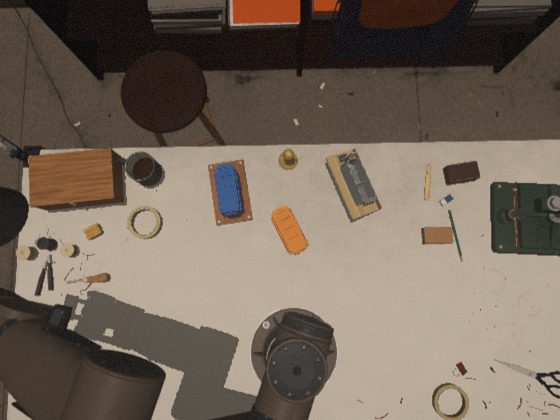

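The side view shows the blue stack at (290,182), the orange look-alike at (257,224) and the grey box at (305,262). In the top view the stack is at (228,190), the orange one at (289,230) and the box at (352,180). The only blue one on a wooden foot is the stack, so I'll take an enlarged crop to confirm.

```bash
python3 - <<'E'
import cv2,numpy as np
s=cv2.imread("pics/side0.png");t=cv2.imread("pics/top0.png")
f=lambda i,x,y,w,h:cv2.resize(i[y:y+h,x:x+w],(400,300),interpolation=cv2.INTER_CUBIC)
a=np.vstack([np.hstack([f(s,250,155,80,60),f(s,260,230,88,66)]),np.hstack([f(t,184,150,100,75),f(t,310,147,100,75)])])
cv2.imwrite("pics/crop0.png",a)
E
```

```text
(no output)
```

View pics/crop0.png

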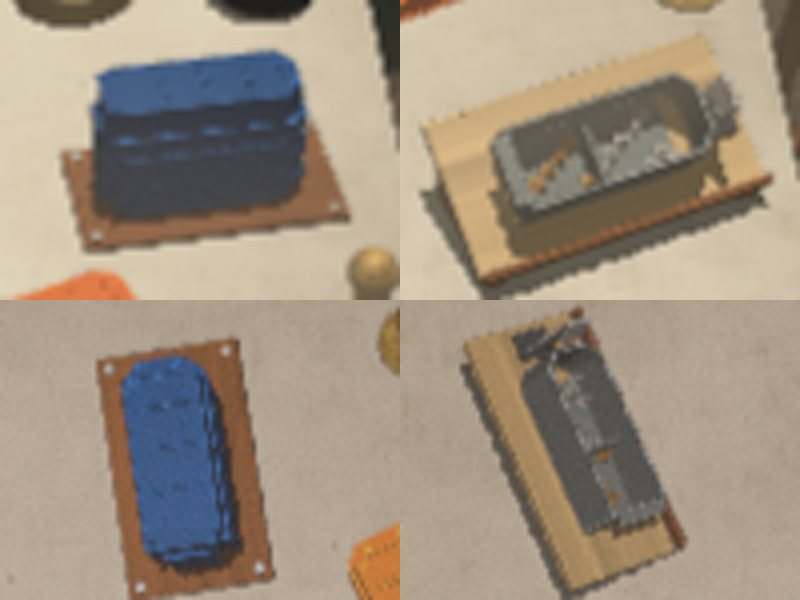

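The top-left and bottom-left crops confirm it: three blue covers nested on a wooden foot. The plain end with its cut corners points towards world +x (top of the top view). The box's catch is also at its +x end. Next I'll measure the stack and make large crops of the box with a pixel grid.

```bash
cat > h.py <<'E'
import numpy as np,cv2
from scipy.spatial.transform import Rotation as Ro
from cell import env
def cams(): return {n:env.read_camera(n) for n in("side","top")}
def ray(c,p):
    R,t=np.array(c["R"]),np.array(c["t"]); C=-R.T@t
    d=R.T@np.linalg.solve(c["intrinsics"],[p[0],p[1],1.]); return C,d/np.linalg.norm(d)
def plane(c,p,z):
    C,d=ray(c,p); return C+d*(z-C[2])/d[2]
def tri(cs,p,ct,q):
    (A,a),(B,b)=ray(cs,p),ray(ct,q); s=np.linalg.lstsq(np.c_[a,-b],B-A,rcond=None)[0]
    P,Q=A+s[0]*a,B+s[1]*b; return (P+Q)/2,np.linalg.norm(P-Q)
def proj(c,X):
    Y=np.array(c["R"])@X+c["t"]; v=c["intrinsics"]@Y; return v[:2]/v[2]
def crop(img,x,y,w,h,k,step=5):
    o=cv2.resize(img[y:y+h,x:x+w],(w*k,h*k),interpolation=cv2.INTER_CUBIC)
    o=cv2.convertScaleAbs(o,alpha=1.5,beta=10)
    for i in range(0,w,step):
        cv2.line(o,(i*k+k//2,0),(i*k+k//2,5),(0,255,255),1)
        if i%10==0: cv2.putText(o,str(x+i),(i*k,14),0,.35,(0,255,255),1)
    for j in range(0,h,step):
        cv2.line(o,(0,j*k+k//2),(5,j*k+k//2),(0,255,255),1)
        if j%10==0: cv2.putText(o,str(y+j),(6,j*k+k//2),0,.35,(0,255,255),1)
    return o
E
python3 - <<'E'
from h import *
c=cams()
for n,(x,y,w,h) in {"side":(258,160,60,45),"top":(205,155,50,72)}.items():
    im=cv2.resize(c[n]["img"][y:y+h,x:x+w],None,fx=8,fy=8,interpolation=cv2.INTER_CUBIC)
    hsv=cv2.cvtColor(im,cv2.COLOR_BGR2HSV); blue=(hsv[...,0]>95)&(hsv[...,0]<130)&(hsv[...,1]>110)
    V=hsv[...,2]; th,_=cv2.threshold(V[blue].reshape(-1,1),0,255,cv2.THRESH_OTSU); print(n,"otsu",th,np.percentile(V[blue],[10,50,90]))
    m=((blue)&(V>th)).astype(np.uint8)
    m=cv2.morphologyEx(m,cv2.MORPH_CLOSE,np.ones((9,9))); m=cv2.morphologyEx(m,cv2.MORPH_OPEN,np.ones((17,17)))
    ct=max(cv2.findContours(m,0,1)[0],key=cv2.contourArea)
    f=lambda p:np.round((np.array(p)+.5)/8-.5+[x,y],2).tolist()
    print("rect",f(cv2.boxPoints(cv2.minAreaRect(ct)))); print("poly",f(cv2.approxPolyDP(ct,8,True)[:,0]))
s=crop(c["side"]["img"],274,240,66,38,12); s=s[:,:796]
t=crop(c["top"]["img"],322,145,64,76,8)
t2=crop(c["top"]["img"],205,155,36,76,8)
cv2.imwrite("pics/b1.png",s); cv2.imwrite("pics/b2.png",np.hstack([t,t2])[:600,:800])
E
```

```text
side otsu 125.0 [123. 131. 134.]
rect [[270.17, 169.07], [289.75, 166.69], [290.81, 175.4], [271.23, 177.78]]
poly [[288.56, 167.31], [270.69, 169.81], [271.44, 175.81], [274.56, 176.81], [282.44, 175.69], [282.56, 173.44], [283.69, 175.81], [290.44, 174.56]]
top otsu 122.0 [118. 133. 139.]
rect [[213.31, 166.19], [232.48, 163.41], [239.19, 209.74], [220.02, 212.51]]
poly [[228.44, 164.31], [218.44, 165.56], [214.69, 170.19], [219.94, 209.31], [222.69, 209.94], [222.69, 211.81], [236.94, 210.06], [238.31, 205.69], [232.31, 165.94]]
```

View pics/b1.png

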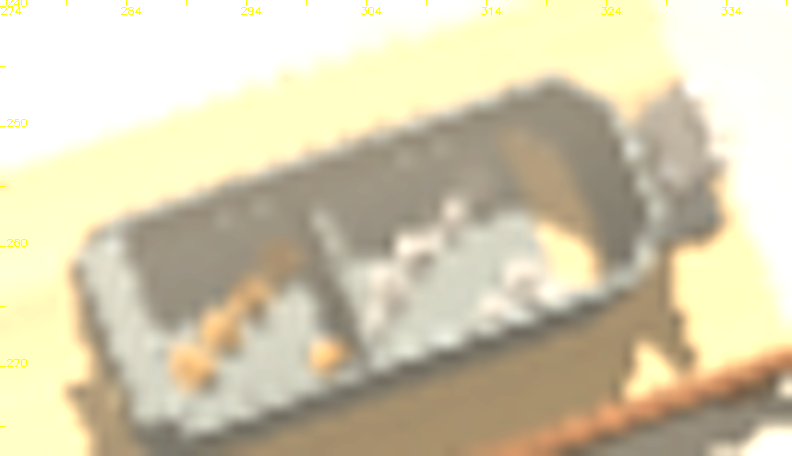

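View pics/b2.png

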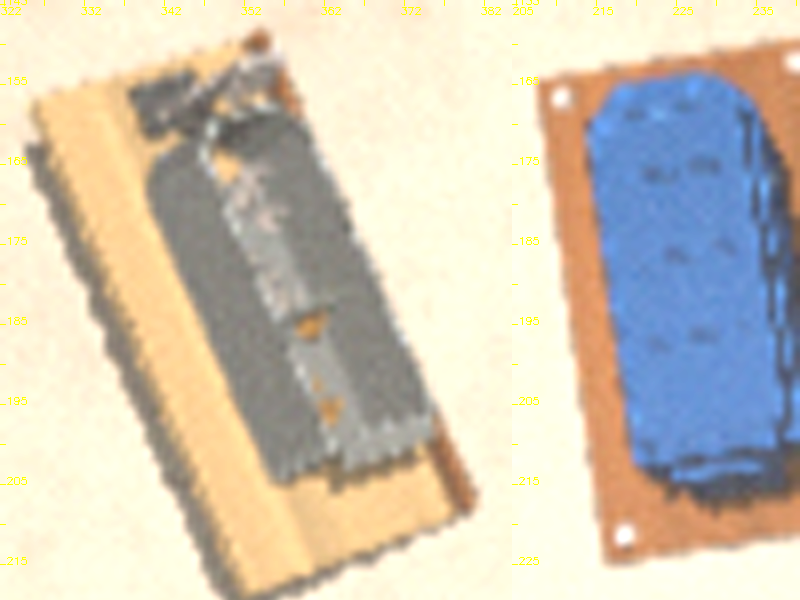

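The side crop shows the box mouth with its ledge at left (280–285, 260–275) and the catch at right (330,254). In the top crop, the right rim runs (359,162)–(374,194), and the stack's top face spans (215–238, 164–212). Next: subpixel edge lines, then a small pose fit from them.

```bash
cat >> h.py <<'E'
def edge(img,a,b,half=2.5,n=25,sat=False):
    """subpixel line near a-b: strongest gradient on perpendicular profiles"""
    im=img.astype(np.float32)
    g=cv2.GaussianBlur(im[...,2]-im[...,0] if sat else im.mean(2),(0,0),.6)
    a,b=np.array(a,float),np.array(b,float); d=(b-a)/np.linalg.norm(b-a); nrm=np.array([-d[1],d[0]])
    s=np.arange(-half,half+.01,.1); pts=[];st=[]
    for u in np.linspace(0,1,n):
        q=(a+u*(b-a))+s[:,None]*nrm
        v=cv2.remap(g,q[:,0].astype(np.float32)[None],q[:,1].astype(np.float32)[None],cv2.INTER_CUBIC)[0]
        G=np.abs(np.gradient(v)); k=G.argmax()
        pts.append(q[k]);st.append(G[k])
    l=cv2.fitLine(np.float32(pts),cv2.DIST_HUBER,0,.01,.01).ravel()
    n2=np.array([-l[1],l[0]]); r=(np.array(pts)-l[2:])@n2
    return n2,l[2:],np.median(np.abs(r)),((a+b)/2-l[2:])@n2
def fit(cs,feats,R0,x0,full=False):
    """feats: (cam, a, b, P, Q, sat): model points P,Q (local mm) lie on the image line near a-b; unknown x,y,z,yaw"""
    from scipy.optimize import least_squares
    L=[(f,edge(cs[f[0]]["img"],f[1],f[2],sat=f[5])) for f in feats]
    def res(p):
        R=Ro.from_euler("z",p[3]).as_matrix()@R0; o=[]
        for f,e in L:
            for X in f[3:5]: o.append((proj(cs[f[0]],p[:3]+R@np.array(X,float))-e[1])@e[0])
        return o
    s=least_squares(res,x0,loss="soft_l1",f_scale=.4)
    for i,(f,e) in enumerate(L): print(f[0],f[1],"fit mad %.2f off %.2f"%e[2:],"res",np.round(res(s.x)[2*i:2*i+2],2))
    print("pose",np.round(s.x[:3],1),"yaw deg",np.round(np.degrees(s.x[3]),2)); return s.x
RS=np.array([[0,-1,0],[1,0,0],[0,0,1.]])           # cover axes at yaw 0: y=-X, x=+Y
RS=np.c_[[0,1,0],[-1,0,0],[0,0,1.]]
a=np.radians(28); RB=np.c_[[0,np.cos(a),np.sin(a)],[-1,0,0],[0,-np.sin(a),np.cos(a)]]
E
cat > m.py <<'E'
from h import *
c=cams()
print("STACK"); st=fit(c,[
("top",(215.2,174),(219.5,206),(27,-50,12),(27,60,12),True),
("top",(233,170),(238,203),(-27,-50,12),(-27,60,12),False),
("top",(220,165.2),(227,164.3),(10,-65,12),(-10,-65,12),True),
("side",(273,169.4),(301,165.8),(27,60,12),(27,-50,12),True),
("side",(273,177),(305,173.5),(-27,60,12),(-27,-50,12),False),
("side",(269.5,171),(270,176),(18,73,12),(-18,73,12),True)],RS,[550,190,120,.15])
print("BOX"); bx=fit(c,[
("side",(286,257.5),(316,248),(27,60,0),(27,-50,0),True),
("side",(291,275),(322,264.3),(-27,60,0),(-27,-50,0),False),
("side",(281,263),(284.5,273),(18,73,0),(-18,73,0),False),
("top",(360,165),(373,192),(-27,-50,0),(-27,55,0),True)],RB,[560,-150,80,.4])
E
python3 m.py
```

```text
STACK
top (215.2, 174) fit mad 0.22 off -0.95 res [-1.24 -0.1 ]
top (233, 170) fit mad 0.74 off 1.16 res [1.84 0.08]
top (220, 165.2) fit mad 0.13 off 0.56 res [-0.03  0.08]
side (273, 169.4) fit mad 0.19 off 1.06 res [-0.27  0.11]
side (273, 177) fit mad 0.24 off -0.48 res [0.   0.07]
side (269.5, 171) fit mad 0.61 off 0.45 res [-1.12  3.4 ]
pose [475.2 185.3  80.5] yaw deg 6.71
BOX
side (286, 257.5) fit mad 0.19 off 1.16 res [-0.02 -0.05]
side (291, 275) fit mad 0.11 off -0.31 res [0.06 0.01]
side (281, 263) fit mad 0.61 off -1.17 res [-2.13  1.62]
top (360, 165) fit mad 0.17 off 2.00 res [ 0.09 -0.08]
pose [ 488.1 -207.3   73.2] yaw deg 21.58
```

```bash
cat > m.py <<'E'
from h import *
c=cams()
print("STACK"); st=fit(c,[
("top",(215.8,176),(219.8,206),(27,-45,12),(27,55,12),True),
("top",(220,165.2),(227,164.3),(10,-65,12),(-10,-65,12),True),
("top",(234.3,172),(238.3,202),(-27,-45,12),(-27,55,12),False),
("side",(273,169.4),(301,165.8),(27,60,12),(27,-50,12),True),
("side",(273,177),(305,173.5),(-27,60,12),(-27,-50,12),False),
("side",(269.4,171.5),(269.2,175.5),(14,73,12),(-14,73,12),True),
("side",(310,170),(310.5,173),(8,-65,12),(-8,-65,12),True)],RS,[470,185,80,.12])
print("BOX"); bx=fit(c,[
("side",(286,257.5),(316,248),(27,60,0),(27,-50,0),True),
("side",(291,275),(322,264.3),(-27,60,0),(-27,-50,0),False),
("side",(281.3,264),(284.3,273),(16,73,0),(-16,73,0),True),
("top",(363,165),(374,192),(-27,-50,0),(-27,55,0),True),
("top",(366,205.3),(373,202.3),(16,73,0),(-16,73,0),True)],RB,[490,-200,75,.38])
E
python3 m.py
```

```text
STACK
top (215.8, 176) fit mad 0.18 off -1.37 res [-1.36 -0.65]
top (220, 165.2) fit mad 0.19 off 0.60 res [0.59 0.5 ]
top (234.3, 172) fit mad 1.18 off 0.94 res [1.82 0.68]
side (273, 169.4) fit mad 0.19 off 1.06 res [-0.26  0.02]
side (273, 177) fit mad 0.24 off -0.47 res [0.03 0.01]
side (269.4, 171.5) fit mad 0.47 off -0.15 res [-0.57  2.24]
side (310, 170) fit mad 0.10 off -0.41 res [-0.4 -1. ]
pose [473.7 184.4  81.2] yaw deg 7.01
BOX
side (286, 257.5) fit mad 0.23 off 1.21 res [-0.15  0.16]
side (291, 275) fit mad 0.11 off -0.31 res [-0.02  0.06]
side (281.3, 264) fit mad 0.36 off -1.42 res [-1.46  0.33]
top (363, 165) fit mad 0.19 off 0.10 res [ 0.23 -0.19]
top (366, 205.3) fit mad 0.32 off -0.02 res [ 0.52 -0.22]
pose [ 487.9 -207.1   72.9] yaw deg 21.35
```

```bash
python3 - <<'E'
from h import *
c=cams()
s=crop(c["side"]["img"],262,160,54,40,11)[:,:]; t=crop(c["top"]["img"],210,158,34,60,10)
o=np.zeros((600,594+340-134,3),np.uint8)
t=t[:, :]; s=cv2.resize(s,(460,340)); o[:340,:460]=s; o[:,460:800]=t
cv2.imwrite("pics/s1.png",o)
E
```

```text
(no output)
```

View pics/s1.png

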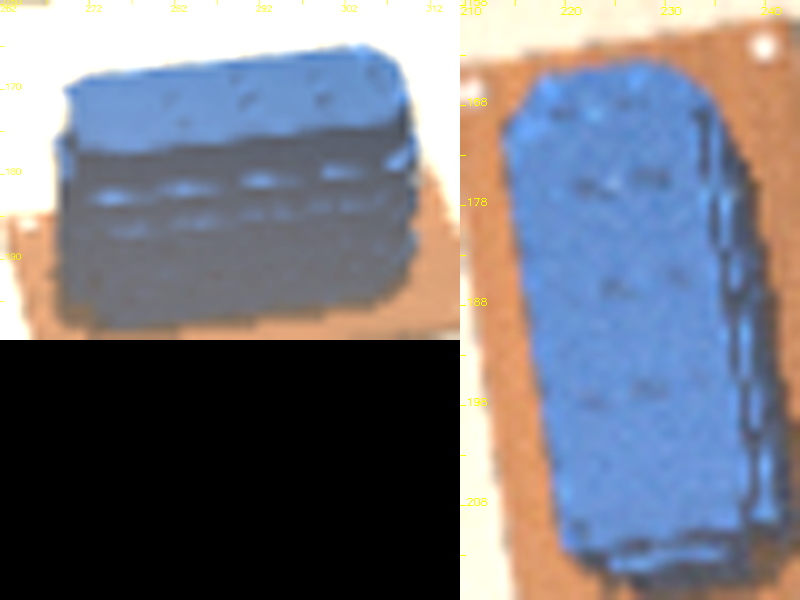

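```bash
sed -i 's/half=2.5/half=1.2/' h.py; cat > m.py <<'E'
from h import *
c=cams()
print("STACK"); st=fit(c,[
("top",(215.2,176),(219.4,206),(27,-45,12),(27,55,12),True),
("top",(234.8,175),(238,206),(-27,-45,12),(-27,55,12),False),
("top",(220,164.7),(227,163.9),(10,-65,12),(-10,-65,12),True),
("side",(273,168.9),(301,165.3),(27,60,12),(27,-50,12),True),
("side",(273,177.6),(305,174.7),(-27,60,12),(-27,-50,12),False),
("side",(270.2,171.5),(270.6,175.5),(14,73,12),(-14,73,12),True),
("side",(309.5,170),(310.1,173),(8,-65,12),(-8,-65,12),True)],RS,[470,185,80,.12])
for X in [(27,-45,12),(27,65,12),(-27,-45,12),(-27,65,12),(0,-65,12),(0,65,12),(0,73,12)]:
    P=st[:3]+Ro.from_euler("z",st[3]).as_matrix()@RS@np.array(X); print(X,"side",np.round(proj(c["side"],P),1),"top",np.round(proj(c["top"],P),1))
print("BOX"); bx=fit(c,[
("side",(286,258),(316,248),(27,60,0),(27,-50,0),True),
("side",(291,275),(322,264.3),(-27,60,0),(-27,-50,0),False),
("side",(281.3,264),(284.3,273),(16,73,0),(-16,73,0),True),
("top",(363,165),(374,192),(-27,-50,0),(-27,55,0),True),
("top",(366,205.3),(373,202.3),(16,73,0),(-16,73,0),True)],RB,[490,-200,75,.38])
E
python3 m.py
```

```text
STACK
top (215.2, 176) fit mad 0.19 off -0.72 res [-0.49 -0.15]
top (234.8, 175) fit mad 0.30 off -0.15 res [0.53 0.13]
top (220, 164.7) fit mad 0.07 off 0.04 res [1.16 1.15]
side (273, 168.9) fit mad 0.18 off 0.52 res [-0.08 -0.05]
side (273, 177.6) fit mad 0.16 off 0.33 res [0.04 0.03]
side (270.2, 171.5) fit mad 0.14 off -0.61 res [-0.51 -0.36]
side (309.5, 170) fit mad 0.11 off -0.00 res [ 0.   -0.47]
pose [471.7 185.9  79.6] yaw deg 7.8
(27, -45, 12) side [302.1 164.9] top [214.5 173.7]
(27, 65, 12) side [271.1 168.2] top [219.7 211.1]
(-27, -45, 12) side [305.6 174. ] top [233.1 170.8]
(-27, 65, 12) side [273.7 177.5] top [238.5 208.2]
(0, -65, 12) side [309.5 168.8] top [222.8 165.5]
(0, 65, 12) side [272.4 172.8] top [229.1 209.7]
(0, 73, 12) side [270.1 173.1] top [229.5 212.4]
BOX
side (286, 258) fit mad 0.03 off 1.19 res [-0.2  -0.06]
side (291, 275) fit mad 0.11 off -0.31 res [0.05 0.23]
side (281.3, 264) fit mad 0.23 off -0.81 res [-0.25  0.26]
top (363, 165) fit mad 0.15 off 0.06 res [ 0.1  -0.08]
top (366, 205.3) fit mad 0.26 off 0.13 res [ 0.6  -0.66]
pose [ 488.4 -207.    72.4] yaw deg 21.15
```

The two views agree to about 2 mm. The top crop's face edges (214.5–220 left, 234–238.5 right, 164–212 long) match the fitted pose: stack mid ≈ (472,186,80), yaw 7.8°; box seat ≈ (488,−207,72), yaw 21.2°. Next is the approach.

```bash
cat >> h.py <<'E'
S=dict(p=np.array([472,186,79.6]),R=Ro.from_euler("z",7.8,degrees=True).as_matrix()@RS)
B=dict(p=np.array([488.4,-207,72.4]),R=Ro.from_euler("z",21.2,degrees=True).as_matrix()@RB)
T=np.c_[[0,1,0],[1,0,0],[0,0,-1.]]   # tool axes in cover axes
def todo(F,loc,tilt=0,note=""):
    """remaining move to TCP at local loc of frame F, plain end raised by tilt deg"""
    s=env.state(); R=Ro.from_euler("xyz",s["tcp_rot"]).as_matrix(); p=s["eef_pos"]
    Rt=F["R"]@Ro.from_euler("x",-tilt,degrees=True).as_matrix()@T
    P=F["p"]+F["R"]@np.array(loc,float)
    rv=np.degrees(Ro.from_matrix(R.T@Rt).as_rotvec())
    print(note,"t%.2f"%s["t"],"shift(now tool)",np.round(R.T@(P-p),1),"shift(final tool)",np.round(Rt.T@(P-p),1),"rot",np.round(rv,2),
     "local",np.round(F["R"].T@(p-F["p"]),1),"F",np.round(s["ft_force"],1),"open %.3f"%s["opening"])
E
python3 -c "
from h import *
todo(S,(0,-25,60)); todo(S,(0,-25,-7))"
```

```text
t0.60 shift(now tool) [-440.9 -327.9   75. ] shift(final tool) [-294.9 -463.6   75.1] rot [  0.    -0.   -20.91] local [463.6 269.9 135.1] F [-0.6  0.  -0. ] open 1.000
 t0.60 shift(now tool) [-440.9 -327.9  142. ] shift(final tool) [-294.9 -463.6  142.1] rot [  0.    -0.   -20.91] local [463.6 269.9 135.1] F [-0.6  0.  -0. ] open 1.000
```

>>> servo_tool:
  plan:
    - [0,0,0,0,0,-7,100]
    - [0,0,0,0,0,-7,100]
    - [0,0,0,0,0,-6.9,100]
    - [-0.021,-0.033,0,0,0,0,100]
    - [-0.021,-0.033,0,0,0,0,100]
    - [-0.021,-0.033,0,0,0,0,100]
    - [-0.021,-0.033,0,0,0,0,100]
    - [-0.021,-0.033,0,0,0,0,100]

```text
t: 1.27
eef_pos: [270.0, 460.9, 213.6]
tcp_rot: [3.139, 0.0, -2.978]
ft_force: [0.7, 1.2, 0.4]
opening: 0.996
```

>>> servo_tool:
  plan:
    - [-0.021,-0.033,0,0,0,0,100]
    - [-0.021,-0.033,0,0,0,0,100]
    - [-0.021,-0.033,0,0,0,0,100]
    - [-0.021,-0.033,0,0,0,0,100]
    - [-0.021,-0.033,0.01,0,0,0,100]
    - [-0.021,-0.033,0.01,0,0,0,100]
    - [-0.021,-0.033,0.02,0,0,0,100]
    - [-0.021,-0.033,0.02,0,0,0,100]

```text
t: 1.93
eef_pos: [483.6, 221.9, 160.5]
tcp_rot: [3.136, 0.012, -2.977]
ft_force: [0.7, 1.5, 0.0]
opening: 1.005
```

```bash
python3 -c "
from h import *
todo(S,(0,-25,60)); todo(S,(0,-25,-7))"
```

```text
t1.93 shift(now tool) [ -7.4 -34.3  20.8] shift(final tool) [ -8.7 -34.   20.9] rot [0.33 0.66 1.64] local [ 34.  -16.3  80.9] F [0.7 1.5 0. ] open 1.005
 t1.93 shift(now tool) [ -6.7 -34.7  87.7] shift(final tool) [ -8.7 -34.   87.9] rot [0.33 0.66 1.64] local [ 34.  -16.3  80.9] F [0.7 1.5 0. ] open 1.005
```

>>> servo_tool:
  plan:
    - [-0.007,-0.034,0.02,0.3,0.6,1.6,100]
    - [0,0,0,0,0,0,100]

```text
t: 2.1
eef_pos: [499.7, 183.9, 137.2]
tcp_rot: [-3.141, -0.0, -3.01]
ft_force: [-1.0, -0.3, -0.1]
opening: 1.0
```

```bash
python3 -c "
from h import *
todo(S,(0,-25,30))"
```

```text
t2.10 shift(now tool) [ 2.2  5.8 27.6] shift(final tool) [ 2.2  5.8 27.6] rot [-0.02 -0.01 -0.26] local [ -5.8 -27.2  57.6] F [-1.  -0.3 -0.1] open 1.000
```

>>> servo_tool:
  plan:
    - [0.0022,0.0058,0.0276,0,0,-0.25,66]
    - [0,0,0.012,0,0,0,66]
    - [0,0,0,0,0,0,66]

```text
t: 2.35
eef_pos: [498.6, 187.1, 96.3]
tcp_rot: [-3.141, 0.001, -3.011]
ft_force: [0.4, -0.1, 0.4]
opening: 0.845
```

```bash
python3 -c "
from h import *
todo(S,(0,-25,15)); c=cams()
s=cv2.resize(crop(c['side']['img'],250,140,80,60,9),(400,300)); t=crop(c['top']['img'],196,140,50,75,8)
o=np.zeros((600,800,3),np.uint8); o[:300,:400]=s;o[:,400:]=t; cv2.imwrite('pics/g1.png',o)"
```

```text
t2.35 shift(now tool) [1.5 2.5 1.7] shift(final tool) [1.5 2.5 1.7] rot [-0.01  0.06 -0.33] local [ -2.5 -26.5  16.7] F [ 0.4 -0.1  0.4] open 0.845
```

View pics/g1.png

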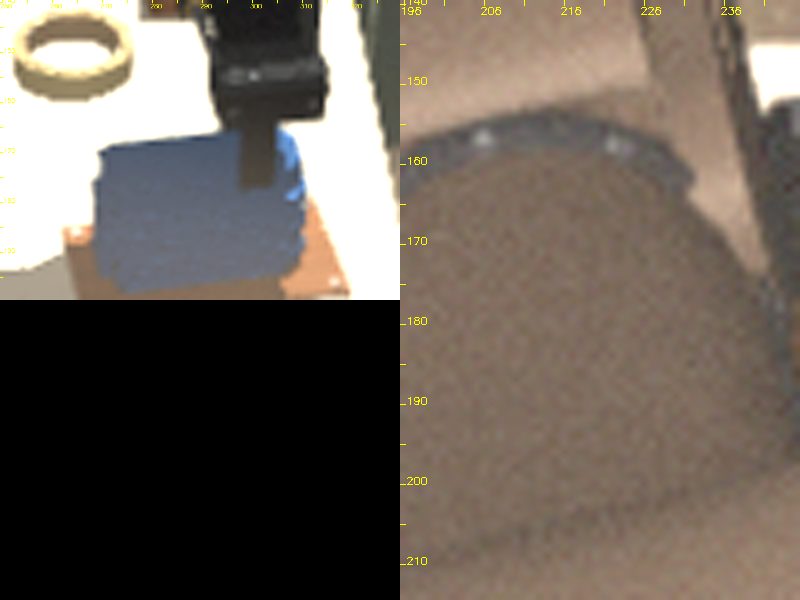

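The top view is blocked by the arm. In the side view the near finger (tip at about 301,178) straddles the crown towards the plain end, as intended. Next I lower with a narrow gap to feel the shoulder.

>>> servo_tool:
  plan:
    - [0.0015,0.0025,0,0,0,-0.3,64]
    - [0,0,0,0,0,0,64]
    - [0,0,0,0,0,0,63]

```text
t: 2.7
eef_pos: [497.5, 191.3, 100.7]
tcp_rot: [3.141, 0.007, -3.003]
ft_force: [0.3, -1.0, -0.1]
opening: 0.634
```

```bash
python3 -c "
from h import *
todo(S,(0,-25,-7))"
```

```text
t2.70 shift(now tool) [ 1.2 -1.8 28.1] shift(final tool) [ 1.  -1.8 28.1] rot [0.03 0.37 0.14] local [  1.8 -26.   21.1] F [ 0.3 -1.  -0.1] open 0.634
```

>>> servo_tool:
  plan:
    - [0.001,-0.0018,0.008,0,0.3,0,61]
    - [0,0,0,0,0,0,61]
    - [0,0,0,0,0,0,61]

```text
t: 2.95
eef_pos: [498.3, 190.0, 96.6]
tcp_rot: [3.141, 0.008, -3.001]
ft_force: [0.3, 0.3, 0.8]
opening: 0.609
```

```bash
python3 -c "
from h import *
todo(S,(0,-25,-7))"
```

```text
t2.95 shift(now tool) [ 1.8 -0.4 24. ] shift(final tool) [ 1.6 -0.4 24. ] rot [0.03 0.48 0.26] local [  0.4 -26.6  17. ] F [0.3 0.3 0.8] open 0.609
```

>>> servo_tool:
  plan:
    - [0.001,0,0.008,0,0.4,0.2,61]
    - [0,0,0.006,0,0,0,61]
    - [0,0,0.004,0,0,0,61]
    - [0,0,0.002,0,0,0,61]

```text
t: 3.28
eef_pos: [502.0, 189.3, 84.0]
tcp_rot: [-3.14, 0.016, -3.002]
ft_force: [0.6, 0.2, -0.2]
opening: 0.607
```

```bash
python3 -c "
from h import *
todo(S,(0,-25,-7))"
```

```text
t3.28 shift(now tool) [ 5.4  0.8 11.3] shift(final tool) [ 5.2  0.8 11.4] rot [-0.06  0.94  0.18] local [ -0.8 -30.2   4.4] F [ 0.6  0.2 -0.2] open 0.607
```

>>> servo_tool:
  plan:
    - [0.007,0.001,0.003,0,1.2,0.2,61]
    - [0.001,0,0.002,0,0.3,0,61]
    - [0,0,0,0,0,0,61]

```text
t: 3.53
eef_pos: [492.8, 189.0, 77.3]
tcp_rot: [-3.14, -0.014, -3.006]
ft_force: [0.2, -1.0, -0.1]
opening: 0.61
```

```bash
python3 -c "
from h import *
todo(S,(0,-25,-7)); print(env.state()['qvel'].round(3))"
```

```text
t3.53 shift(now tool) [-4.  -0.2  4.6] shift(final tool) [-4.  -0.2  4.7] rot [-0.08 -0.81 -0.03] local [  0.2 -21.   -2.3] F [ 0.2 -1.  -0.1] open 0.610
[ 0.003  0.003  0.006 -0.001  0.009  0.003]
```

>>> servo_tool:
  plan:
    - [-0.0035,0,0.002,0,-0.7,0,61]
    - [0,0,0,0,0,0,61]

```text
t: 3.7
eef_pos: [495.5, 189.4, 75.1]
tcp_rot: [-3.14, -0.004, -3.006]
ft_force: [-2.6, -0.7, 9.7]
opening: 0.613
```

>>> servo_tool:
  plan:
    - [0,0,0.002,0,0,0,61]
    - [0,0,0,0,0,0,61]

```text
t: 3.87
eef_pos: [495.9, 189.4, 75.3]
tcp_rot: [-3.14, -0.001, -3.006]
ft_force: [-0.0, -0.8, -2.8]
opening: 0.613
```

>>> servo_tool:
  plan:
    - [0,0,0.002,0,0,0,61]
    - [0,0,0,0,0,0,61]

```text
t: 4.03
eef_pos: [496.2, 189.4, 75.3]
tcp_rot: [-3.139, 0.001, -3.005]
ft_force: [0.3, -0.3, -1.4]
opening: 0.612
```

```bash
python3 -c "
from h import *
todo(S,(0,-25,-7)); print(env.state()['qvel'].round(3))"
```

```text
t4.03 shift(now tool) [-0.5 -0.1  2.7] shift(final tool) [-0.5 -0.1  2.7] rot [-0.13  0.06  0.01] local [  0.1 -24.5  -4.3] F [ 0.3 -0.3 -1.4] open 0.612
[ 0.002 -0.009 -0.003 -0.002 -0.009  0.001]
```

>>> servo_tool:
  plan:
    - [0,0,0.003,0,0,0,61]

```text
t: 4.12
eef_pos: [496.8, 189.3, 74.4]
tcp_rot: [-3.139, 0.003, -3.005]
ft_force: [-15.2, -6.0, 72.6]
opening: 0.611
```

>>> servo_tool:
  plan:
    - [0,0,0.003,0,0,0,61]

```text
t: 4.2
eef_pos: [496.8, 189.3, 74.4]
tcp_rot: [-3.138, 0.005, -3.004]
ft_force: [-17.7, -3.8, 63.7]
opening: 0.611
```

Firm contact on the shoulder at z ≈ 75, so the cover mid is at z ≈ 84. I'll back off 1.5 mm and grip.

>>> servo_tool:
  plan:
    - [0,0,-0.003,0,0,0,61]
    - [0,0,0,0,0,0,61]

```text
t: 4.37
eef_pos: [496.9, 189.5, 78.9]
tcp_rot: [-3.139, 0.007, -3.004]
ft_force: [0.4, -0.2, -2.3]
opening: 0.613
```

```bash
sed -i 's/79.6\])/84.0])/' h.py; python3 -c "
from h import *
todo(S,(0,-25,-8)); print(env.state()['qvel'].round(3))"
```

```text
t4.37 shift(now tool) [ 0.2 -0.1  2.9] shift(final tool) [ 0.1 -0.1  2.9] rot [-0.17  0.42  0.08] local [  0.1 -25.1  -5.1] F [ 0.4 -0.2 -2.3] open 0.613
[ 0.     0.003  0.009 -0.    -0.017  0.001]
```

>>> servo_tool:
  plan:
    - [0,0,0.002,0,0.4,0,61]
    - [0,0,0,0,0,0,45]
    - [0,0,0,0,0,0,30]
    - [0,0,0,0,0,0,0]
    - [0,0,0,0,0,0,0]

```text
t: 4.78
eef_pos: [497.0, 189.5, 76.1]
tcp_rot: [-3.139, -0.001, -3.004]
ft_force: [-1.8, -2.2, 7.9]
opening: 0.566
```

```bash
python3 -c "
from h import *
todo(S,(0,-25,-8)); print(env.state()['qvel'].round(3))"
```

```text
t4.78 shift(now tool) [ 0.3 -0.1  0.1] shift(final tool) [ 0.3 -0.1  0.1] rot [-0.17 -0.04  0.07] local [  0.1 -25.3  -7.9] F [-1.8 -2.2  7.9] open 0.566
[-0.001  0.001 -0.002  0.001  0.005 -0.   ]
```

>>> servo_tool:
  plan:
    - [0.0007,0,-0.0042,0,-2.5,0,0]
    - [0.0007,0,-0.0042,0,-2.5,0,0]
    - [0.0007,0,-0.0042,0,-2.5,0,0]

```text
t: 5.03
eef_pos: [495.8, 189.1, 87.0]
tcp_rot: [-3.138, 0.132, -3.004]
ft_force: [1.0, -3.5, 0.9]
opening: 0.568
```

```bash
python3 -c "
from h import *
todo(S,(0,-21.8,8.5),10); print(env.state()['qvel'].round(3))"
```

```text
t5.03 shift(now tool) [ 1.5  0.1 -5.7] shift(final tool) [ 1.3  0.1 -5.8] rot [-0.17 -2.41  0.09] local [ -0.1 -24.    3. ] F [ 1.  -3.5  0.9] open 0.568
[ 0.033 -0.206  0.344 -0.162 -0.673  0.172]
```

>>> servo_tool:
  plan:
    - [0.001,0,-0.004,0,-1.6,0,0]
    - [0,0,0,0,0,0,0]

```text
t: 5.2
eef_pos: [493.5, 188.8, 90.5]
tcp_rot: [-3.138, 0.163, -3.003]
ft_force: [0.5, -1.3, -0.5]
opening: 0.564
```

```bash
python3 -c "
from h import *
todo(S,(0,-21.8,8.5),10); print(env.state()['qvel'].round(3))"
```

```text
t5.20 shift(now tool) [-0.4  0.1 -1.9] shift(final tool) [-0.4  0.1 -1.9] rot [-0.17 -0.67  0.12] local [ -0.1 -21.7   6.5] F [ 0.5 -1.3 -0.5] open 0.564
[-0.002  0.023 -0.015  0.01   0.022 -0.012]
```

>>> servo_tool:
  plan:
    - [0.004,0,-0.0009,0,0,0,0]
    - [0.004,0,-0.0007,0,0,0,0]
    - [0.004,0,-0.0007,0,0,0,0]
    - [0,0,0,0,0,0,0]

```text
t: 5.53
eef_pos: [480.2, 186.9, 89.1]
tcp_rot: [-3.138, 0.158, -3.004]
ft_force: [0.6, 0.2, -2.0]
opening: 0.566
```

```bash
python3 -c "
from h import *
todo(S,(0,-8.5,9.5),10); print(env.state()['qvel'].round(3))"
```

```text
t5.53 shift(now tool) [-1.   0.2 -4.3] shift(final tool) [-1.   0.2 -4.3] rot [-0.18 -0.96  0.11] local [-0.2 -8.2  5.1] F [ 0.6  0.2 -2. ] open 0.566
[-0.002  0.013 -0.013  0.003  0.009 -0.003]
```

>>> servo_tool:
  plan:
    - [-0.001,0,-0.008,0,0,0,0]
    - [-0.001,0,-0.008,0,0,0,0]
    - [-0.002,0,-0.014,0,0,0,0]
    - [-0.002,0,-0.014,0,0,0,0]

```text
t: 5.87
eef_pos: [477.9, 186.7, 133.6]
tcp_rot: [-3.138, 0.151, -3.004]
ft_force: [0.5, -0.2, -0.7]
opening: 0.566
```

```bash
python3 -c "
from h import *
todo(S,(0,-8.5,60),10); c=cams()
cv2.imwrite('pics/l1.png',crop(c['side']['img'],255,130,66,66,9)[:594,:])"
```

```text
t5.87 shift(now tool) [-4.   0.1 -9.9] shift(final tool) [-4.3  0.1 -9.8] rot [-0.21 -1.37  0.09] local [-0.1 -6.  49.6] F [ 0.5 -0.2 -0.7] open 0.566
```

View pics/l1.png

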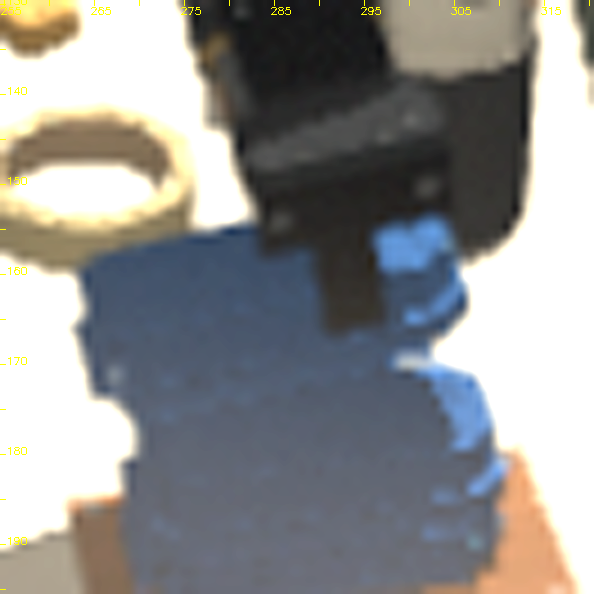

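The picture shows one cover lifted clear. The two below are still nested: their plain-end corner is at (305,172), on the foot as before. Next is the transit to the box.

```bash
python3 -c "
from h import *
todo(B,(0,-7.8,90),10); todo(B,(0,-7.8,50),10)"
```

```text
t5.97 shift(now tool) [  24.5 -431.   -19.5] shift(final tool) [  87.8 -356.7 -227.5] rot [-29.82   2.15  -8.3 ] local [ 356.7 -133.8 -118.8] F [ 0.3  0.8 -2.7] open 0.569
 t5.97 shift(now tool) [  34.3 -412.6   14.6] shift(final tool) [  94.7 -356.7 -188.1] rot [-29.82   2.15  -8.3 ] local [ 356.7 -133.8 -118.8] F [ 0.3  0.8 -2.7] open 0.569
```

>>> servo_tool:
  plan:
    - [-0.003,0,-0.022,0,0,0,0]
    - [0,-0.01,-0.022,0,0,0,0]
    - [0.002,-0.025,-0.005,0,0,0,0]
    - [0.002,-0.036,0,0,0,0,0]
    - [0.002,-0.036,0,0,0,0,0]
    - [0.002,-0.036,0,0,0,0,0]
    - [0.002,-0.036,0,0,0,0,0]
    - [0.002,-0.036,0,0,0,0,0]

```text
t: 6.63
eef_pos: [492.3, -30.5, 184.5]
tcp_rot: [-3.138, 0.158, -2.994]
ft_force: [0.6, 0.4, -1.9]
opening: 0.567
```

>>> servo_tool:
  plan:
    - [0.002,-0.036,0,0,0,0,0]
    - [0.002,-0.036,0,0,0,0,0]
    - [0.002,-0.036,0,0,0,0,0]
    - [0.002,-0.036,0,0,0,0,0]
    - [0,0,0,-5,0.4,-1.4,0]
    - [0,0,0,-5,0.4,-1.4,0]
    - [0,0,0,-5,0.4,-1.4,0]
    - [0,0,0,-5,0.4,-1.4,0]

```text
t: 7.3
eef_pos: [504.3, -188.0, 182.5]
tcp_rot: [2.802, 0.152, -2.894]
ft_force: [-0.9, -0.9, -2.6]
opening: 0.562
```

```bash
python3 -c "
from h import *
todo(B,(0,-7.8,90),10); todo(B,(0,-7.8,50),10)"
```

```text
t7.30 shift(now tool) [ 11.7 -62.1   9. ] shift(final tool) [ 14.  -62.3  -0.8] rot [-9.25  0.82 -2.11] local [ 62.3 -21.7  91.6] F [-0.9 -0.9 -2.6] open 0.562
 t7.30 shift(now tool) [ 19.4 -56.   47.8] shift(final tool) [ 20.9 -62.3  38.6] rot [-9.25  0.82 -2.11] local [ 62.3 -21.7  91.6] F [-0.9 -0.9 -2.6] open 0.562
```

>>> servo_tool:
  plan:
    - [0.004,-0.02,0.004,-4.6,0.4,-1,0]
    - [0.004,-0.02,0.003,-4.6,0.4,-1,0]
    - [0.006,-0.022,0,0,0,0,0]
    - [0.003,0,0.018,0,0,0,0]
    - [0,0,0,0,0,0,0]

```text
t: 7.72
eef_pos: [531.9, -224.3, 145.9]
tcp_rot: [2.646, 0.086, -2.902]
ft_force: [0.2, 0.5, -1.6]
opening: 0.565
```

```bash
cat > v.py <<'E'
from h import *
import sys
todo(B,(0,-7.8,50),10); c=cams(); st=env.state()
R=Ro.from_euler("xyz",st["tcp_rot"]).as_matrix(); Rc=R@T.T; pm=st["eef_pos"]-Rc@np.array([0.1,-25.3,-7.9])
print("cover in box frame",np.round(B["R"].T@(pm-B["p"]),1))
for n in("side","top"):
    print(n,{k:np.round(proj(c[n],pm+Rc@np.array(X,float)),1).tolist() for k,X in dict(farledge=(22,73,12),nearledge=(-22,73,12),nearhook=(-27,65,12),nearplain=(-27,-53,12),endnear=(-15,-65,12),farplain=(27,-53,12),farhook=(27,65,12)).items()})
a=proj(c["side"],pm).astype(int)
s=crop(c["side"]["img"],a[0]-33,a[1]-25,66,50,12)
cv2.imwrite(f"pics/{sys.argv[1]}.png",s[:600,:800])
E
python3 v.py v1
```

```text
t7.72 shift(now tool) [29.7 -8.5 25.9] shift(final tool) [31.2 -6.4 24.7] rot [-0.32 -2.14 -4.25] local [  6.4 -34.3  79.8] F [ 0.2  0.5 -1.6] open 0.565
cover in box frame [ 8.4 -8.5 87. ]
side {'farledge': [286.8, 245.5], 'nearledge': [291.8, 261.6], 'nearhook': [295.4, 262.6], 'nearplain': [338.7, 250.4], 'endnear': [341.5, 244.8], 'farplain': [331.9, 231.2], 'farhook': [289.2, 242.9]}
top {'farledge': [380.5, 193.3], 'nearledge': [392.3, 190.4], 'nearhook': [392.8, 187.2], 'nearplain': [381.3, 146.2], 'endnear': [376.9, 142.6], 'farplain': [366.6, 148.9], 'farhook': [378.4, 190.8]}
```

View pics/v1.png

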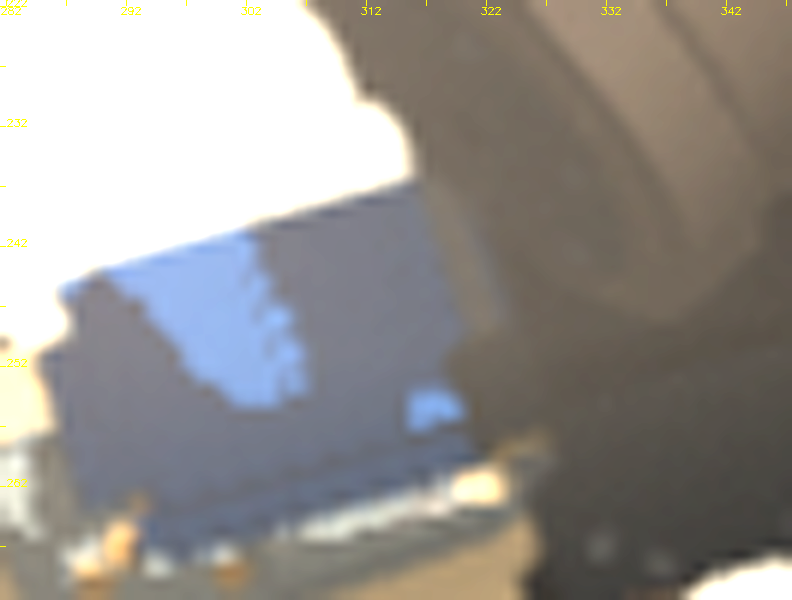

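The cover's far edge sits about 1.5 px lower in the picture than its known pose predicts. That is the same vertical bias as the stack's (true z was 4.4 mm higher), and there is none along the length. I'll raise the box estimate by 4 mm and straighten the pose.

```bash
sed -i 's/-207,72.4/-207,76.4/' h.py; python3 -c "
from h import *
todo(B,(0,-7.8,60),10);print(env.state()['joints'].round(2))"
```

```text
t7.82 shift(now tool) [28.8 -6.7 15.3] shift(final tool) [29.7 -4.7 14.2] rot [-0.51 -2.03 -4.15] local [  4.7 -34.6  79.2] F [-0.5  0.2 -1.5] open 0.565
[-0.68  0.63  1.6   0.37  1.29 -2.68]
```

Joint 6 is at −2.68, against its −2.69 limit, which explains the missing yaw. I'll work out what the fitted pose needs.

```bash
python3 - <<'E'
from h import *
s=env.state(); q=s["joints"]; rz=lambda a:Ro.from_euler("z",a); ry=lambda a:Ro.from_euler("y",a)
R=Ro.from_euler("xyz",s["tcp_rot"])
for sg in (1,-1):
  M=rz(q[0])*ry(q[1]+q[2])*rz(sg*q[3])*ry(q[4])*rz(sg*q[5]); print(sg,"model check",np.degrees((R.inv()*M).as_rotvec()).round(1))
for tilt in (10,0):
  for flip in (0,180):
    Rt=Ro.from_matrix(B["R"]@Ro.from_euler("x",-tilt,degrees=True).as_matrix()@T)*Ro.from_euler("z",flip,degrees=True)
    for d1 in (-.03,0,.03):
      print(tilt,flip,d1,((rz(q[0]+d1)*ry(q[1]+q[2])).inv()*Rt).as_euler("ZYZ").round(2))
E
```

```text
1 model check [ -0.   0. -90.]
-1 model check [ -39.2   39.2 -145.9]
10 0 -0.03 [ 0.4   1.3  -1.22]
10 0 0 [ 0.41  1.29 -1.2 ]
10 0 0.03 [ 0.42  1.28 -1.17]
10 180 -0.03 [0.4  1.3  1.92]
10 180 0 [0.41 1.29 1.95]
10 180 0.03 [0.42 1.28 1.97]
0 0 -0.03 [ 0.23  1.36 -1.18]
0 0 0 [ 0.24  1.36 -1.16]
0 0 0.03 [ 0.25  1.35 -1.13]
0 180 -0.03 [0.23 1.36 1.96]
0 180 0 [0.24 1.36 1.99]
0 180 0.03 [0.25 1.35 2.01]
```

Joint 6 would need about −2.75, which is out of range. With the grasp turned by half it sits at about +0.4. I'll set the cover down flat on the free patch near top pixel (402,205), regrip with the wrist half turned, and come back.

```bash
cat >> h.py <<'E'
G=dict(p=np.array([400.,-345,27]),R=RS)
def flip(F): 
    global T
    T=np.c_[[0,-1,0],[-1,0,0],[0,0,-1.]]
E
python3 -c "
from h import *
c=cams()['top']; P=plane(c,(402,205),0); print(P.round(1), [proj(c,np.array([P[0]+a,P[1]+b,0])).round(0).tolist() for a,b in((70,31),(-75,-31))]); G['p'][:2]=P[:2]
todo(G,(0,-25,60)); todo(G,(0,-25,-8))"
```

```text
[ 423.3 -338.9    0. ] [[391.0, 183.0], [414.0, 229.0]]
 t7.92 shift(now tool) [ 114.4 -104.5    3.9] shift(final tool) [  84.5 -113.8   62.8] rot [28.56  1.64 14.77] local [ 113.8 -109.5  122.8] F [ 0.3  0.  -1.9] open 0.568
 t7.92 shift(now tool) [ 120.5 -136.4   63.7] shift(final tool) [  84.5 -113.8  130.8] rot [28.56  1.64 14.77] local [ 113.8 -109.5  122.8] F [ 0.3  0.  -1.9] open 0.568
```

>>> servo_tool:
  plan:
    - [0,0,-0.02,0,0,0,0]
    - [0,0,-0.02,0,0,0,0]
    - [0,-0.02,0,5,0.3,2.6,0]
    - [0,-0.02,0,5,0.3,2.6,0]
    - [0,-0.02,0,5,0.3,2.6,0]
    - [0,-0.02,0,5,0.3,2.6,0]
    - [0,-0.01,0,5,0.3,2.6,0]
    - [0,0,0,3.3,0.3,1.7,0]

```text
t: 8.58
eef_pos: [551.6, -332.4, 166.8]
tcp_rot: [-3.119, 0.01, 3.134]
ft_force: [-0.9, 0.4, -2.3]
opening: 0.563
```

```bash
sed -i 's/400.,-345,27/423.,-339,27/' h.py; python3 -c "
from h import *
todo(G,(0,-25,60)); print(env.state()['joints'].round(2))"
```

```text
t8.58 shift(now tool) [104.3  -5.6  78.9] shift(final tool) [103.6  -6.6  79.8] rot [-1.31  0.57 -0.46] local [   6.6 -128.6  139.8] F [-0.9  0.4 -2.3] open 0.563
[-0.64  0.56  1.58 -0.02  0.99 -2.19]
```

>>> servo_tool:
  plan:
    - [0.025,-0.001,0.01,-1.2,0.5,-0.4,0]
    - [0.025,-0.001,0.015,0,0,0,0]
    - [0.022,-0.001,0.02,0,0,0,0]
    - [0.015,-0.001,0.02,0,0,0,0]
    - [0.006,-0.001,0.012,0,0,0,0]
    - [0,0,0,0,0,0,0]

```text
t: 9.08
eef_pos: [458.1, -335.4, 96.1]
tcp_rot: [-3.128, 0.012, -3.139]
ft_force: [-0.3, 0.0, -1.6]
opening: 0.568
```

```bash
python3 -c "
from h import *
todo(G,(0,-25,-8)); print(env.state()['joints'].round(2))"
```

```text
t9.08 shift(now tool) [11.1 -2.5 77. ] shift(final tool) [10.1 -3.6 77.1] rot [-0.8   0.71  0.12] local [  3.6 -35.1  69.1] F [-0.3  0.  -1.6] open 0.568
[-0.75  0.55  1.83 -0.    0.74 -2.32]
```

>>> servo_tool:
  plan:
    - [0.002,-0.001,0.02,-0.6,0.6,0,0]
    - [0.001,-0.001,0.02,0,0.1,0,0]
    - [0.001,0,0.014,0,0.1,0,0]
    - [0,0,0.006,0,0.1,0,0]
    - [0,0,0.001,0,0,0,0]

```text
t: 9.5
eef_pos: [458.3, -339.8, 40.7]
tcp_rot: [-3.131, 0.005, -3.14]
ft_force: [-0.1, -0.2, -1.9]
opening: 0.566
```

```bash
python3 -c "
from h import *
todo(G,(0,-25,-8)); print(env.state()['joints'].round(2))"
```

```text
t9.50 shift(now tool) [10.4  1.  21.6] shift(final tool) [10.3  0.8 21.7] rot [-0.6   0.27  0.11] local [ -0.8 -35.3  13.7] F [-0.1 -0.2 -1.9] open 0.566
[-0.75  0.64  1.85 -0.01  0.63 -2.32]
```

>>> servo_tool:
  plan:
    - [0,0,0.01,-0.6,0.3,0.1,0]
    - [0,0,0.005,0,0,0,0]
    - [0,0,0,0,0,0,0]

```text
t: 9.75
eef_pos: [460.3, -340.5, 27.3]
tcp_rot: [-3.14, 0.002, -3.141]
ft_force: [0.4, 0.4, -1.4]
opening: 0.568
```

>>> servo_tool:
  plan:
    - [0,0,0.003,0,0,0,0]
    - [0,0,0,0,0,0,0]

```text
t: 9.92
eef_pos: [460.8, -340.7, 24.7]
tcp_rot: [-3.139, 0.003, -3.141]
ft_force: [0.9, 0.3, -1.6]
opening: 0.566
```

>>> servo_tool:
  plan:
    - [0,0,0.002,0,0,0,0]
    - [0,0,0,0,0,0,0]

```text
t: 10.08
eef_pos: [461.0, -340.8, 23.0]
tcp_rot: [-3.139, 0.004, -3.141]
ft_force: [0.1, -0.8, -1.2]
opening: 0.566
```

>>> servo_tool:
  plan:
    - [0,0,0.002,0,0.2,0,0]
    - [0,0,0,0,0,0,0]

```text
t: 10.25
eef_pos: [461.1, -340.9, 21.1]
tcp_rot: [-3.138, 0.0, -3.141]
ft_force: [-0.4, 0.1, -1.8]
opening: 0.567
```

>>> servo_tool:
  plan:
    - [0,0,0.002,0,0,0,0]

```text
t: 10.33
eef_pos: [461.2, -341.1, 19.4]
tcp_rot: [-3.138, 0.0, -3.141]
ft_force: [-0.1, 0.3, -1.5]
opening: 0.567
```

>>> servo_tool:
  plan:
    - [0,0,0.001,0,0,0,0]

```text
t: 10.42
eef_pos: [461.3, -341.2, 18.9]
tcp_rot: [-3.138, 0.001, -3.141]
ft_force: [-4.5, 2.7, 18.3]
opening: 0.568
```

Table contact came exactly where the touch-derived grasp offset predicted (z = 19). Now release, raise, half turn and regrip at the same place.

>>> servo_tool:
  plan:
    - [0,0,0,0,0,0,63]
    - [0,0,0,0,0,0,63]
    - [0,0,0,0,0,0,63]
    - [0,0,-0.01,0,0,0,63]
    - [0,0,-0.02,0,0,0,63]
    - [0,0,-0.015,0,0,0,63]
    - [0,0,0,0,0,7,63]
    - [0,0,0,0,0,7,63]

```text
t: 11.08
eef_pos: [461.4, -341.2, 68.3]
tcp_rot: [-3.138, 0.002, 2.895]
ft_force: [-0.2, -0.3, -0.4]
opening: 0.635
```

>>> servo_tool:
  plan:
    - [0,0,0,0,0,7,63]
    - [0,0,0,0,0,7,63]
    - [0,0,0,0,0,7,63]
    - [0,0,0,0,0,7,63]
    - [0,0,0,0,0,7,63]
    - [0,0,0,0,0,7,63]
    - [0,0,0,0,0,7,63]
    - [0,0,0,0,0,7,63]

```text
t: 11.75
eef_pos: [462.3, -341.9, 75.4]
tcp_rot: [3.14, 0.009, 1.894]
ft_force: [0.3, 0.1, 0.6]
opening: 0.629
```

>>> servo_tool:
  plan:
    - [0,0,0,0,0,7,63]
    - [0,0,0,0,0,7,63]
    - [0,0,0,0,0,7,63]
    - [0,0,0,0,0,7,63]
    - [0,0,0,0,0,7,63]
    - [0,0,0,0,0,7,63]
    - [0,0,0,0,0,7,63]
    - [0,0,0,0,0,7,63]

```text
t: 12.42
eef_pos: [462.8, -342.2, 81.3]
tcp_rot: [3.129, 0.004, 0.894]
ft_force: [-0.2, 0.3, -0.3]
opening: 0.63
```

```bash
cat >> h.py <<'E'
flip(0)
G["p"]=np.array([461.3-25.3,-341.2,27.])
E
python3 -c "
from h import *
todo(G,(0,-25.3,30)); print(env.state()['joints'].round(2))"
```

```text
t12.42 shift(now tool) [-0.  -2.1 24.3] shift(final tool) [-1.5 -1.  24.3] rot [ 0.76 -0.13 51.23] local [ -1.  -26.8  54.3] F [-0.2  0.3 -0.3] open 0.630
[-0.75  0.58  1.82 -0.    0.73 -0.07]
```

>>> servo_tool:
  plan:
    - [0,0,0,0,0,7,63]
    - [0,0,0,0,0,7,63]
    - [0,0,0,0,0,7,63]
    - [0,0,0,0,0,7,63]
    - [0,0,0,0,0,7,63]
    - [0,0,0,0,0,7,63]
    - [0,0,0,0,0,6.5,63]
    - [0,0,0,0,0,0,63]

```text
t: 13.08
eef_pos: [463.2, -342.6, 87.2]
tcp_rot: [3.128, -0.01, 0.019]
ft_force: [-0.0, -0.4, -0.8]
opening: 0.63
```

```bash
python3 -c "
from h import *
todo(G,(0,-25.3,30)); print(env.state()['joints'].round(2))"
```

```text
t13.08 shift(now tool) [-2.2 -1.8 30.1] shift(final tool) [-1.9 -1.4 30.2] rot [ 0.76 -0.58  1.08] local [ -1.4 -27.2  60.2] F [-0.  -0.4 -0.8] open 0.630
[-0.75  0.58  1.82 -0.    0.73  0.8 ]
```

>>> servo_tool:
  plan:
    - [-0.002,-0.001,0.018,0.7,-0.6,1.1,63]
    - [-0.001,0,0.018,0,-0.1,0,63]
    - [0,0,0.008,0,-0.1,0,63]
    - [0,0,0,0,0,0,63]

```text
t: 13.42
eef_pos: [461.2, -342.6, 44.9]
tcp_rot: [3.138, 0.001, 0.013]
ft_force: [0.2, -0.3, -1.0]
opening: 0.631
```

```bash
python3 -c "
from h import *
todo(G,(0,-25.3,-8))"
```

```text
t13.42 shift(now tool) [ 0.2 -1.5 25.8] shift(final tool) [ 0.1 -1.4 25.9] rot [0.2  0.08 0.72] local [ -1.4 -25.2  17.9] F [ 0.2 -0.3 -1. ] open 0.631
```

>>> servo_tool:
  plan:
    - [0,-0.0015,0.003,0.2,0,0.7,63]
    - [0,0,0.01,0,0,0,62]
    - [0,0,0.008,0,0,0,62]
    - [0,0,0,0,0,0,62]

```text
t: 13.75
eef_pos: [461.8, -341.4, 24.0]
tcp_rot: [3.14, -0.0, 0.004]
ft_force: [0.4, 0.2, -0.6]
opening: 0.62
```

```bash
python3 -c "
from h import *
todo(G,(0,-25.3,-8))"
```

```text
t13.75 shift(now tool) [-0.5 -0.2  5. ] shift(final tool) [-0.5 -0.2  5. ] rot [ 0.07 -0.01  0.23] local [ -0.2 -25.8  -3. ] F [ 0.4  0.2 -0.6] open 0.620
```

>>> servo_tool:
  plan:
    - [-0.0004,0,0.0045,0,0,0.2,62]
    - [0,0,0,0,0,0,62]

```text
t: 13.92
eef_pos: [461.5, -341.4, 19.0]
tcp_rot: [3.141, -0.0, 0.001]
ft_force: [-0.4, -0.0, 0.2]
opening: 0.619
```

>>> servo_tool:
  plan:
    - [0,0,0,0,0,0,40]
    - [0,0,0,0,0,0,20]
    - [0,0,0,0,0,0,0]
    - [0,0,0,0,0,0,0]

```text
t: 14.25
eef_pos: [461.5, -341.4, 19.2]
tcp_rot: [3.141, -0.0, 0.001]
ft_force: [0.3, 0.6, -2.3]
opening: 0.566
```

```bash
python3 -c "
from h import *
todo(G,(0,-25.3,-8))"
```

```text
t14.25 shift(now tool) [-0.2 -0.2  0.2] shift(final tool) [-0.2 -0.2  0.2] rot [ 0.06 -0.01  0.05] local [ -0.2 -25.5  -7.8] F [ 0.3  0.6 -2.3] open 0.566
```

>>> servo_tool:
  plan:
    - [0,0,-0.015,0,0,0,0]
    - [0,0,-0.025,0,0,0,0]
    - [0,0,-0.025,0,0,0,0]
    - [0,0,-0.025,0,0,0,0]
    - [0,0,-0.025,0,0,0,0]
    - [0,0,-0.02,0,0,0,0]

```text
t: 14.75
eef_pos: [459.6, -339.6, 155.1]
tcp_rot: [-3.136, 0.007, 0.001]
ft_force: [0.1, 0.1, -2.1]
opening: 0.566
```

```bash
python3 -c "
from h import *
todo(B,(0,-7.8,90),10);todo(B,(0,-7.8,50),10); print(env.state()['joints'].round(2))"
```

```text
t14.75 shift(now tool) [ 51.5 -96.   -0.6] shift(final tool) [ 75.7 -63.   46.5] rot [ 28.98   4.86 -18.35] local [-63.   74.9 122.6] F [ 0.1  0.1 -2.1] open 0.566
 t14.75 shift(now tool) [  44.9 -113.3   34.9] shift(final tool) [ 68.8 -63.   85.9] rot [ 28.98   4.86 -18.35] local [-63.   74.9 122.6] F [ 0.1  0.1 -2.1] open 0.566
[-0.75  0.49  1.75 -0.    0.91  0.82]
```

>>> servo_tool:
  plan:
    - [0.008,-0.012,0,4.2,0.7,-2.6,0]
    - [0.008,-0.012,0,4.2,0.7,-2.6,0]
    - [0.008,-0.012,0,4.2,0.7,-2.6,0]
    - [0.008,-0.01,0,4.2,0.7,-2.6,0]
    - [0.008,-0.01,0,4.2,0.7,-2.6,0]
    - [0.008,-0.01,0,4.2,0.7,-2.6,0]
    - [0.008,0,0,4.2,0.7,-2.6,0]

```text
t: 15.33
eef_pos: [510.0, -265.0, 180.4]
tcp_rot: [-2.633, -0.175, 0.299]
ft_force: [-0.6, -0.1, -2.2]
opening: 0.566
```

```bash
python3 -c "
from h import *
todo(B,(0,-7.8,90),10);todo(B,(0,-7.8,50),10); print(env.state()['joints'].round(2))"
```

```text
t15.33 shift(now tool) [ 2.9 -5.2 32. ] shift(final tool) [ 3.2 -5.8 31.9] rot [-0.89 -0.74  1.14] local [ -5.8   0.9 120.9] F [-0.6 -0.1 -2.2] open 0.566
 t15.33 shift(now tool) [-4.6 -4.8 71.3] shift(final tool) [-3.8 -5.8 71.3] rot [-0.89 -0.74  1.14] local [ -5.8   0.9 120.9] F [-0.6 -0.1 -2.2] open 0.566
[-0.77  0.6   1.57  0.38  1.38  0.3 ]
```

>>> servo_tool:
  plan:
    - [-0.002,-0.004,0.018,-0.9,-0.7,1.1,0]
    - [-0.002,-0.002,0.018,0,-0.1,0,0]
    - [0,0,0.016,0,-0.1,0,0]
    - [0,0,0.006,0,-0.1,0,0]
    - [0,0,0,0,0,0,0]

```text
t: 15.75
eef_pos: [504.9, -232.7, 129.9]
tcp_rot: [-2.645, -0.152, 0.292]
ft_force: [0.3, -0.3, -2.1]
opening: 0.566
```

```bash
python3 -c "
from h import *
todo(B,(0,-8,35),10); print(env.state()['joints'].round(2))"
```

```text
t15.75 shift(now tool) [-2.6 -1.3 26.2] shift(final tool) [-2.7 -1.3 26.2] rot [-0.14  0.21  0.15] local [-1.3 -6.1 61.3] F [ 0.3 -0.3 -2.1] open 0.566
[-0.73  0.63  1.67  0.39  1.24  0.3 ]
```

Now I'll descend to just above the box and look.

>>> servo_tool:
  plan:
    - [-0.001,-0.001,0.013,0,0,0.1,0]
    - [-0.001,0,0.009,0,0,0,0]
    - [0,0,0.002,0,0,0,0]
    - [0,0,0,0,0,0,0]

```text
t: 16.08
eef_pos: [503.3, -221.7, 110.2]
tcp_rot: [-2.647, -0.153, 0.29]
ft_force: [0.5, -0.1, -1.8]
opening: 0.567
```

```bash
sed -i 's/\[0.1,-25.3,-7.9\]/[0,-25.5,-7.8]/; s/(0,-7.8,50)/(0,-8,35)/' v.py; python3 v.py v2
```

```text
t16.08 shift(now tool) [-1.2 -1.   3.6] shift(final tool) [-1.2 -1.   3.6] rot [0.02 0.14 0.12] local [-1.  -8.6 38.8] F [ 0.5 -0.1 -1.8] open 0.567
cover in box frame [-1.2 17.9 42.6]
side {'farledge': [275.5, 258.1], 'nearledge': [281.5, 273.6], 'nearhook': [285.0, 274.3], 'nearplain': [326.5, 258.8], 'endnear': [328.8, 253.1], 'farplain': [318.7, 240.3], 'farhook': [277.7, 255.3]}
top {'farledge': [378.5, 206.5], 'nearledge': [389.6, 202.3], 'nearhook': [390.0, 199.1], 'nearplain': [377.4, 159.4], 'endnear': [373.1, 156.3], 'farplain': [363.5, 163.7], 'farhook': [376.4, 204.2]}
```

View pics/v2.png

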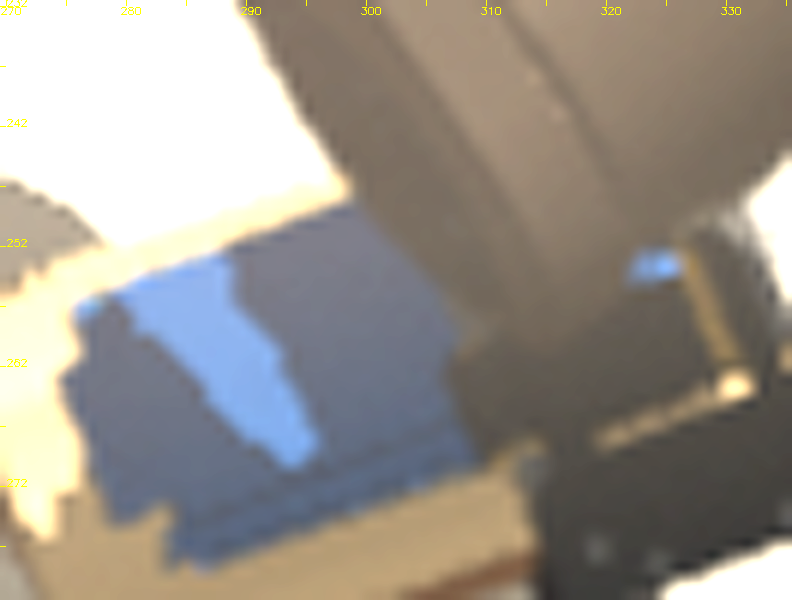

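The far edge is again about 1.6 px low, so the bias holds at the box too. I'll aim 1 mm further up-slope. Lower in front of the ledge, watching the force.

```bash
python3 -c "
from h import *
todo(B,(.9,-8,21),10)"
```

```text
t16.18 shift(now tool) [-3.7 -2.1 17.9] shift(final tool) [-3.7 -2.1 17.9] rot [0.06 0.12 0.13] local [-1.2 -8.6 39.3] F [-0.5  0.1 -1.2] open 0.564
```

>>> servo_tool:
  plan:
    - [-0.001,-0.0015,0.006,0,0,0.1,0]
    - [-0.001,-0.0005,0.004,0,0,0,0]

```text
t: 16.35
eef_pos: [501.4, -216.9, 103.3]
tcp_rot: [-2.65, -0.154, 0.288]
ft_force: [0.3, -0.7, -1.3]
opening: 0.566
```

>>> servo_tool:
  plan:
    - [-0.001,0,0.003,0,0,0,0]
    - [0,0,0.002,0,0,0,0]

```text
t: 16.52
eef_pos: [500.1, -214.5, 98.3]
tcp_rot: [-2.65, -0.154, 0.288]
ft_force: [0.7, -0.6, -2.2]
opening: 0.564
```

```bash
python3 -c "
from h import *
todo(B,(.9,-8,21),10)"
```

```text
t16.52 shift(now tool) [-0.9 -0.5  3.5] shift(final tool) [-0.9 -0.5  3.5] rot [0.22 0.02 0.05] local [ 0.4 -8.2 24.6] F [ 0.7 -0.6 -2.2] open 0.564
```

>>> servo_tool:
  plan:
    - [-0.001,-0.0005,0.003,0,0,0,0]
    - [0,0,0.001,0,0,0,0]

```text
t: 16.68
eef_pos: [499.3, -212.8, 94.4]
tcp_rot: [-2.653, -0.155, 0.289]
ft_force: [-0.2, -1.3, -2.4]
opening: 0.565
```

```bash
python3 -c "
from h import *
todo(B,(.9,-22,20.1),10)"
```

```text
t16.68 shift(now tool) [13.7 -0.7  2.6] shift(final tool) [13.7 -0.7  2.6] rot [ 0.33 -0.    0.08] local [ 0.2 -8.  20.3] F [-0.2 -1.3 -2.4] open 0.565
```

>>> servo_tool:
  plan:
    - [0.003,-0.0006,-0.001,0.2,0,0,0]
    - [0.003,0,0.0003,0,0,0,0]

```text
t: 16.85
eef_pos: [504.7, -211.5, 95.9]
tcp_rot: [-2.65, -0.154, 0.289]
ft_force: [0.4, -1.6, -2.2]
opening: 0.564
```

>>> servo_tool:
  plan:
    - [0.0025,0,0.0005,0,0,0,0]

```text
t: 16.93
eef_pos: [507.3, -210.5, 95.9]
tcp_rot: [-2.649, -0.154, 0.288]
ft_force: [0.7, -1.2, -2.5]
opening: 0.569
```

```bash
python3 -c "
from h import *
todo(B,(.9,-22,22),10)"
```

```text
t16.93 shift(now tool) [ 5.5 -0.7  1. ] shift(final tool) [ 5.5 -0.7  1. ] rot [0.15 0.03 0.05] local [  0.2 -16.4  22. ] F [ 0.7 -1.2 -2.5] open 0.569
```

>>> servo_tool:
  plan:
    - [0.002,-0.0004,0.0004,0,0,0,0]

```text
t: 17.02
eef_pos: [509.4, -209.5, 96.1]
tcp_rot: [-2.65, -0.154, 0.289]
ft_force: [-1.5, -3.9, -3.4]
opening: 0.567
```

>>> servo_tool:
  plan:
    - [0.0015,0,0.0003,0,0,0,0]

```text
t: 17.1
eef_pos: [511.2, -208.9, 96.1]
tcp_rot: [-2.65, -0.154, 0.289]
ft_force: [0.7, -1.8, -2.9]
opening: 0.565
```

>>> servo_tool:
  plan:
    - [0.0012,0,0.0002,0,0,0,0]

```text
t: 17.18
eef_pos: [512.6, -208.4, 96.1]
tcp_rot: [-2.65, -0.154, 0.289]
ft_force: [0.2, -2.3, -2.6]
opening: 0.564
```

```bash
python3 -c "
from h import *
todo(B,(.9,-22,22),10); print('Flocal',(B['R'].T@env.state()['ft_force']).round(1))"
```

```text
t17.18 shift(now tool) [-0.1 -0.5  0.1] shift(final tool) [-0.1 -0.5  0.1] rot [0.2  0.05 0.09] local [  0.4 -22.1  22.1] F [ 0.2 -2.3 -2.6] open 0.564
Flocal [-3.2  0.7 -1.2]
```

>>> servo_tool:
  plan:
    - [0.001,0.0004,0.0002,0,0,0,0]

```text
t: 17.27
eef_pos: [513.8, -208.1, 96.0]
tcp_rot: [-2.65, -0.154, 0.289]
ft_force: [0.2, -0.8, -2.3]
opening: 0.568
```

>>> servo_tool:
  plan:
    - [0.001,0,0.0002,0,0,0,0]

```text
t: 17.35
eef_pos: [514.9, -207.4, 96.0]
tcp_rot: [-2.649, -0.154, 0.289]
ft_force: [-0.9, -2.5, -3.7]
opening: 0.565
```

>>> servo_tool:
  plan:
    - [0.001,0,0.0002,0,0,0,0]

```text
t: 17.43
eef_pos: [515.9, -207.0, 95.9]
tcp_rot: [-2.65, -0.154, 0.289]
ft_force: [-0.1, -2.5, -3.0]
opening: 0.568
```

```bash
python3 -c "
from h import *
todo(B,(.9,-22,22),10); print('Flocal',(B['R'].T@env.state()['ft_force']).round(1))"
```

```text
t17.43 shift(now tool) [-3.6 -0.5 -0.7] shift(final tool) [-3.6 -0.5 -0.7] rot [0.15 0.05 0.1 ] local [  0.4 -25.7  21.9] F [-0.1 -2.5 -3. ] open 0.568
Flocal [-3.4  1.  -1.5]
```

>>> servo_tool:
  plan:
    - [0.001,0.0003,0.0002,0,0,0,0]

```text
t: 17.52
eef_pos: [516.7, -206.7, 95.7]
tcp_rot: [-2.649, -0.153, 0.29]
ft_force: [-5.5, -2.1, -4.2]
opening: 0.566
```

>>> servo_tool:
  plan:
    - [0.001,0,0.0002,0,0,0,0]

```text
t: 17.6
eef_pos: [516.8, -206.4, 95.4]
tcp_rot: [-2.648, -0.151, 0.291]
ft_force: [-8.4, -5.4, -4.4]
opening: 0.568
```

>>> servo_tool:
  plan:
    - [0.001,0,0.0002,0,0,0,0]

```text
t: 17.68
eef_pos: [516.9, -206.2, 95.0]
tcp_rot: [-2.648, -0.15, 0.292]
ft_force: [-6.1, -4.6, -4.2]
opening: 0.566
```

```bash
python3 -c "
from h import *
todo(B,(.9,-22,22),10); print('Flocal',(B['R'].T@env.state()['ft_force']).round(1))"
```

```text
t17.68 shift(now tool) [-4.6 -0.6 -1.9] shift(final tool) [-4.6 -0.6 -1.9] rot [0.06 0.34 0.1 ] local [  0.3 -26.8  20.9] F [-6.1 -4.6 -4.2] open 0.566
Flocal [-3.8  7.4 -2.8]
```

Contact along the length at local y −26.7. The hook's back met the ledge end, 3 mm deeper than estimated, so I'll shift the box estimate. Then back off 1.5 mm and lower until the rim touches.

```bash
cat >> h.py <<'E'
B["p"]=B["p"]+B["R"]@np.array([0,-3.1,0])
def fl(): print("Flocal",(B["R"].T@env.state()["ft_force"]).round(1))
E
python3 -c "
from h import *
todo(B,(.3,-22,19.5),10)"
```

```text
t17.68 shift(now tool) [-2.   0.   1.1] shift(final tool) [-2.   0.   1.1] rot [0.06 0.34 0.1 ] local [  0.3 -23.7  20.9] F [-6.1 -4.6 -4.2] open 0.566
```

>>> servo_tool:
  plan:
    - [-0.0015,0,-0.0003,0,0.3,0,0]

```text
t: 17.77
eef_pos: [515.6, -206.7, 95.0]
tcp_rot: [-2.648, -0.154, 0.29]
ft_force: [1.4, -1.5, -2.8]
opening: 0.567
```

>>> servo_tool:
  plan:
    - [-0.0001,0,0.0008,0,0,0,0]

```text
t: 17.85
eef_pos: [515.4, -206.5, 94.3]
tcp_rot: [-2.648, -0.154, 0.289]
ft_force: [0.2, -1.6, -3.4]
opening: 0.568
```

>>> servo_tool:
  plan:
    - [-0.0001,0,0.0008,0,0,0,0]

```text
t: 17.93
eef_pos: [515.5, -206.2, 93.7]
tcp_rot: [-2.648, -0.155, 0.289]
ft_force: [0.5, -2.5, 0.7]
opening: 0.566
```

```bash
python3 -c "
from h import *
todo(B,(.3,-22,19.5),10);fl()"
```

```text
t17.93 shift(now tool) [-0.5 -0.2 -0. ] shift(final tool) [-0.5 -0.2 -0. ] rot [ 0.08 -0.02  0.09] local [  0.1 -22.5  19.6] F [ 0.5 -2.5  0.7] open 0.566
Flocal [-1.9  0.5  1.8]
```

```bash
python3 -c "
from h import *
for th in (7.5,5,2,0):
    r=np.radians(th); todo(B,(.2,65-90.5*np.cos(r)+4.2*np.sin(r),90.5*np.sin(r)+4.2*np.cos(r)),th,str(th))"
```

```text
7.5 t17.93 shift(now tool) [ 1.1 -0.1  3.8] shift(final tool) [ 1.2 -0.1  3.8] rot [ 0.08 -2.52  0.09] local [  0.1 -22.5  19.6] F [ 0.5 -2.5  0.7] open 0.566
5 t17.93 shift(now tool) [ 1.  -0.1  7.8] shift(final tool) [ 1.7 -0.1  7.7] rot [ 0.08 -5.02  0.09] local [  0.1 -22.5  19.6] F [ 0.5 -2.5  0.7] open 0.566
2 t17.93 shift(now tool) [ 0.7 -0.1 12.5] shift(final tool) [ 2.4 -0.1 12.3] rot [ 0.08 -8.02  0.08] local [  0.1 -22.5  19.6] F [ 0.5 -2.5  0.7] open 0.566
0 t17.93 shift(now tool) [ 0.3 -0.1 15.6] shift(final tool) [ 3.  -0.1 15.4] rot [  0.09 -10.02   0.08] local [  0.1 -22.5  19.6] F [ 0.5 -2.5  0.7] open 0.566
```

>>> servo_tool:
  plan:
    - [0.0004,0,0.0026,0,-1.7,0,0]
    - [0.0003,0,0.0026,0,-1.7,0,0]

```text
t: 18.1
eef_pos: [515.8, -204.0, 89.7]
tcp_rot: [-2.652, -0.102, 0.315]
ft_force: [0.1, -1.9, -0.1]
opening: 0.565
```

>>> servo_tool:
  plan:
    - [0.0002,0,0.0024,0,-1.6,0,0]

```text
t: 18.18
eef_pos: [516.0, -203.0, 87.8]
tcp_rot: [-2.654, -0.077, 0.329]
ft_force: [-0.4, -2.6, -1.0]
opening: 0.566
```

```bash
cat > d.py <<'E'
from h import *
for th in (5,3,0):
    r=np.radians(th); todo(B,(.2,65-90.5*np.cos(r)+4.2*np.sin(r),90.5*np.sin(r)+4.2*np.cos(r)),th,str(th))
fl()
E
python3 d.py
```

```text
5 t18.18 shift(now tool) [ 0.6 -0.4  0.9] shift(final tool) [ 0.6 -0.4  0.9] rot [ 0.15  0.   -0.01] local [ -0.2 -24.1  13. ] F [-0.4 -2.6 -1. ] open 0.566
3 t18.18 shift(now tool) [ 0.7 -0.4  4.1] shift(final tool) [ 0.9 -0.4  4.1] rot [ 0.15 -2.   -0.02] local [ -0.2 -24.1  13. ] F [-0.4 -2.6 -1. ] open 0.566
0 t18.18 shift(now tool) [ 0.7 -0.4  8.9] shift(final tool) [ 1.4 -0.4  8.8] rot [ 0.15 -5.   -0.02] local [ -0.2 -24.1  13. ] F [-0.4 -2.6 -1. ] open 0.566
Flocal [-2.4  1.3  0.2]
```

>>> servo_tool:
  plan:
    - [0.0005,-0.0003,0.003,0.1,-1.5,0,0]

```text
t: 18.27
eef_pos: [516.4, -201.6, 85.3]
tcp_rot: [-2.654, -0.052, 0.342]
ft_force: [0.5, -6.1, -1.0]
opening: 0.566
```

>>> servo_tool:
  plan:
    - [0.0003,0,0.0026,0,-1.5,0,0]

```text
t: 18.35
eef_pos: [516.5, -200.4, 82.9]
tcp_rot: [-2.655, -0.027, 0.355]
ft_force: [-2.1, -3.5, -0.9]
opening: 0.565
```

```bash
python3 d.py
```

```text
5 t18.35 shift(now tool) [-0.5 -0.7 -4.5] shift(final tool) [-0.3 -0.7 -4.5] rot [ 0.15  3.21 -0.03] local [ -0.5 -25.4   7.6] F [-2.1 -3.5 -0.9] open 0.565
3 t18.35 shift(now tool) [-0.2 -0.7 -1.3] shift(final tool) [-0.2 -0.7 -1.4] rot [ 0.15  1.21 -0.03] local [ -0.5 -25.4   7.6] F [-2.1 -3.5 -0.9] open 0.565
0 t18.35 shift(now tool) [-0.  -0.7  3.4] shift(final tool) [ 0.1 -0.7  3.4] rot [ 0.15 -1.79 -0.04] local [ -0.5 -25.4   7.6] F [-2.1 -3.5 -0.9] open 0.565
Flocal [-2.6  3.2  0.3]
```

>>> servo_tool:
  plan:
    - [0.0001,0.0002,0.002,0,-0.9,0,0]

```text
t: 18.43
eef_pos: [516.4, -199.3, 80.8]
tcp_rot: [-2.655, -0.011, 0.364]
ft_force: [-1.6, -1.6, -1.0]
opening: 0.567
```

>>> servo_tool:
  plan:
    - [0,0,0.002,0,-0.8,0,0]

```text
t: 18.52
eef_pos: [516.2, -198.4, 79.0]
tcp_rot: [-2.655, 0.002, 0.371]
ft_force: [-6.5, -15.7, 32.0]
opening: 0.568
```

```bash
python3 d.py|tail -2
```

```text
0 t18.52 shift(now tool) [-0.4 -0.8 -0.9] shift(final tool) [-0.4 -0.8 -0.9] rot [ 0.14  0.15 -0.  ] local [ -0.6 -25.9   3.3] F [ -6.5 -15.7  32. ] open 0.568
Flocal [ 4.1 11.7 34. ]
```

>>> servo_tool:
  plan:
    - [0,0,0.0008,0,-0.4,0,0]

```text
t: 18.6
eef_pos: [516.2, -198.4, 79.1]
tcp_rot: [-2.656, 0.01, 0.376]
ft_force: [-3.3, -8.6, 14.3]
opening: 0.567
```

>>> servo_tool:
  plan:
    - [0,0,0,0,0,0,0]
    - [0,0,-0.0005,0,0,0,0]

```text
t: 18.77
eef_pos: [516.4, -198.5, 79.6]
tcp_rot: [-2.656, 0.011, 0.377]
ft_force: [0.2, -1.5, -4.4]
opening: 0.563
```

```bash
python3 d.py|tail -2
```

```text
0 t18.77 shift(now tool) [-0.6 -0.7 -0.3] shift(final tool) [-0.6 -0.7 -0.3] rot [0.19 0.74 0.08] local [ -0.5 -26.1   3.9] F [ 0.2 -1.5 -4.4] open 0.563
Flocal [-3.4  0.3 -3.2]
```

A gentle tug upward at the grip tests the catch.

>>> servo_tool:
  plan:
    - [0,0,-0.001,0,0.6,0,0]

```text
t: 18.85
eef_pos: [516.6, -198.6, 79.9]
tcp_rot: [-2.656, 0.002, 0.373]
ft_force: [1.2, 0.1, -11.8]
opening: 0.563
```

>>> servo_tool:
  plan:
    - [0,0,-0.0012,0,0.4,0,0]

```text
t: 18.93
eef_pos: [516.6, -198.6, 80.1]
tcp_rot: [-2.655, -0.004, 0.369]
ft_force: [2.7, 1.1, -14.2]
opening: 0.562
```

```bash
python3 d.py|tail -2
```

```text
0 t18.93 shift(now tool) [-0.7 -0.6  0.1] shift(final tool) [-0.7 -0.6  0.1] rot [ 0.11 -0.23  0.07] local [ -0.4 -26.2   4.3] F [  2.7   1.1 -14.2] open 0.562
Flocal [ -6.7  -2.9 -12.5]
```

It holds against about 12 N, so the catch is closed. I'll press back lightly, open and withdraw.

>>> servo_tool:
  plan:
    - [0,0,0.001,0,-0.4,0,0]
    - [0,0,0,0,0,0,0]
    - [0,0,0,0,0,0,64]
    - [0,0,0,0,0,0,64]
    - [0,0,0,0,0,0,64]
    - [0,0,-0.006,0,0,0,64]
    - [0,0,-0.015,0,0,0,64]
    - [0,0,-0.025,0,0,0,64]

```text
t: 19.6
eef_pos: [522.4, -215.5, 119.8]
tcp_rot: [-2.645, 0.006, 0.373]
ft_force: [0.6, 0.4, -0.2]
opening: 0.641
```

>>> servo_tool:
  plan:
    - [0,0,-0.03,0,0,0,64]
    - [0,0,-0.03,0,0,0,64]
    - [0,0,-0.03,0,0,0,64]
    - [0,-0.035,-0.01,0,0,0,64]
    - [0,-0.035,-0.01,0,0,0,64]
    - [0,-0.035,-0.01,0,0,0,64]
    - [0,-0.035,0,0,0,0,64]
    - [0,-0.035,0,0,0,0,64]

```text
t: 20.27
eef_pos: [488.1, -128.8, 320.4]
tcp_rot: [-2.645, 0.006, 0.367]
ft_force: [0.4, 0.5, 0.6]
opening: 0.642
```

```bash
python3 -c "
from h import *
todo(B,(0,0,0)); c=cams()
s=crop(c['side']['img'],270,232,68,50,9); t=crop(c['top']['img'],322,145,64,76,7); f=crop(c['side']['img'],262,158,54,40,5)
b=crop(c['top']['img'],205,150,60,76,5)[:270]
o=np.zeros((600,800,3),np.uint8)
s=cv2.resize(s,(500,368)); t=cv2.resize(t,(300,356))
o[:368,:500]=s;o[:356,500:]=t;o[380:580,:270]=f;o[330:600,480:][ :, :0]=0; o[370:600,300:600]=b[:230]
cv2.imwrite('pics/f1.png',o)"
```

```text
t20.27 shift(now tool) [-23.3 180.6 179.7] shift(final tool) [-24.9 179.  181.1] rot [-0.47  0.21 -0.31] local [179.  -24.9 181.1] F [0.4 0.5 0.6] open 0.642
```

View pics/f1.png

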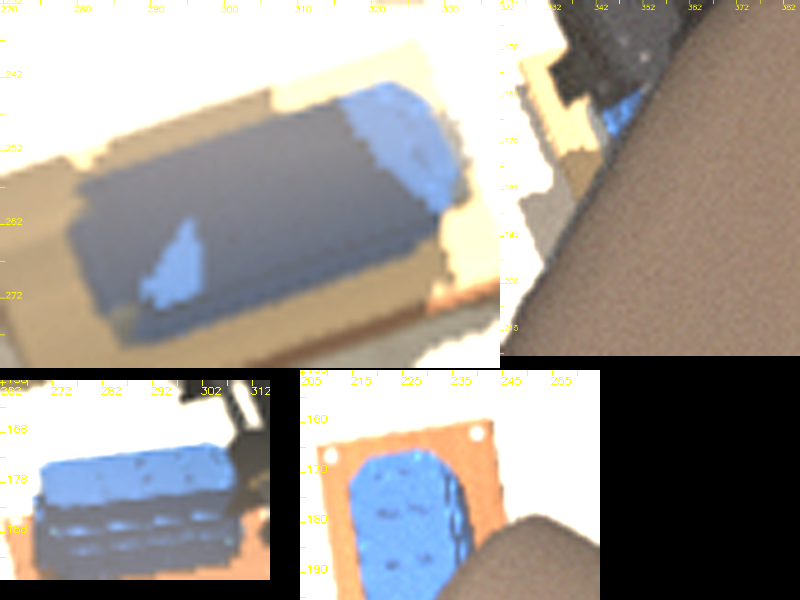

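The final picture shows the cover seated square on the box: far-left ledge corner at about (281,257), plain-end corners (324,243) and (331,260), with the catch leaf against its end. Two covers remain on the stack. One numeric check of the seating:

```bash
python3 - <<'E'
from h import *
c=cams()["side"]; p0=B["p"]+B["R"]@np.array([-.5,0,0])
for tilt in (0,3):
    Rt=B["R"]@Ro.from_euler("x",-tilt,degrees=True).as_matrix()
    for k,X in dict(farledge=(22,73,24),farplain=(27,-53,24),endfar=(15,-65,24),endnear=(-15,-65,24),nearplain=(-27,-53,24)).items():
        print(tilt,k,proj(c,p0+B["R"]@np.array([0,65,0])+Rt@(np.array(X,float)-[0,65,0])).round(1))
im=c["img"]
for a,b in (((285,256.5),(298,252)),((304,249.5),(318,244.5))): e=edge(im,a,b,half=2.5); print("far edge at",((np.array(a)+b)/2-e[3]*e[0]).round(2))
f=lambda y:p0+B["R"]@np.array([27,y,24])
print("pred",[proj(c,f(y)).round(1).tolist() for y in (40,-10)])
E
```

```text
0 farledge [281.7 257.2]
0 farplain [322.4 242. ]
0 endfar [327.8 244.7]
0 endnear [332.  254.6]
0 nearplain [329.9 259.9]
3 farledge [281.2 257.4]
3 farplain [322.5 241.5]
3 endfar [328.1 244.1]
3 endnear [332.3 254.1]
3 nearplain [330.1 259.5]
far edge at [290.95 252.49]
far edge at [310.67 245.98]
pred [[292.1, 251.9], [308.6, 246.5]]
```

```bash
python3 -c "
from cell import env
print(env.job_done(), env.state()['t'])"
```

```text
the job is handed in; nothing more can be done
the job is handed in; nothing more can be done
```

The top blue cover is clipped on the hardware box, and I handed the job in at about 20.4 s of the 48 s allowed. `job_done()` gives no verdict, so the result rests on my own checks.

**What I did:** I gripped the top cover, raised its plain end about 9°, drew it 13 mm towards the hook end and lifted it off. At the box, joint 6 would have passed its limit, so I set the cover down on a free patch of table and regripped it with the wrist turned half round. I then brought the toe in under the ledge until the hook's back touched, backed off 1.5 mm, and pressed the plain end down until the rim seated at about 34 N.

**Last checks:**
- **Catch:** it held against an upward tug of about 12 N before I let go.
- **Seating:** the cover lies level along its length, and its far edge is within 0.2 px of the fitted position. The camera alone could not rule out a tilt of 2–3°, so the evidence for the closed catch is the tug and the seating height.
- **Other two covers:** the last picture shows them still nested on their foot.
- **Bystanders:** I never went near them, but I did not inspect them individually at the end.

**What disagreed:** the camera estimates of height were about 4 mm low at the stack, and the ledge was 3 mm further along than estimated. I corrected both by touch. While feeling for the cover's shoulder, the fingertips briefly pressed it with about 73 N at the wrist, under the 120 N limit.

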